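# Refit the hob knob and turn the burner off

## Task

A control knob has come off the boat's two-burner hob and stands on the counter, while its bare D-shaped stem was left part-way open. Fit the knob onto the bare stem: feel for the flat with light pressure, never pressing hard on the stem's tip (10 N is plenty, 30 N too much), then push the knob on until it snaps fully home against the panel. Then turn it clockwise to off, so that its pointer faces straight away from the hob's control edge like the other knob's, let go, and leave everything else where it is.

Things in the scene. Friction and masses are not known exactly. Their poses are not given: they have to be found in the camera images.
- knob_mid (a point): Loose black metal knob, about 220 g, standing upright on the counter: round skirt 48 mm across, 34 mm high; on it a bar grip 16 mm wide, from 34 to 52 mm above the underside. Point: on the axis, 26 mm above the underside (half-way up). z up; x along the bar towards its pointed nose (white line on top). Bar sides are parallel from x = -18 to +12 mm; the nose ends at +23.
- knob_bore (a point): Centre of the knob's underside, same axes as knob_mid: mouth of a blind bore, round, 17 mm across (1 mm chamfer) for 20 mm; above that, to 32.5 mm deep, D-shaped with its flat 1.6 mm from the axis on the nose (+x) side. Unaligned, the D ledge rests on the stem's tip with the underside 12 mm above the panel. Play when aligned: about 0.08 rad either way.
- stud_foot (a point): Point on the bare brass stem's axis at the hob's level panel, where the knob's underside rests when home. Fixed to the hob, does NOT turn with the stem. z up; x is where the nose must point at off (away from the control edge; black tick on the panel). Flats in line, the knob drops until two spring balls stop it about 6 mm above the panel; 8 to 20 N pushes it past and it snaps down on the panel.
- stud_tip (a point): Centre of the stem's tip, 32 mm above stud_foot, same fixed axes. Stem 16 mm across, round for 20 mm, the top 12 mm a D; its flat, 1 mm off axis, faces x at off, the clockwise stop. It was left 0.35 to 1.75 rad counterclockwise (from above) of off; the angle is not measured, feel for it. Range 0 to 1.9 rad. Turning takes 0.16 N m: a knob pressed on the tip with 3 to 6 N slides without dragging it.
- other_knob (a point): The hob's other knob, same shape, fixed in place, pointing to off: point on its axis 26 mm above the panel, 140 mm to the +y side of the bare stem.
- hob: Stainless two-burner hob, fixed, 280 (x) by 340 (y) by 30 mm high; origin at the centre of its underside; control edge at -x, towards the robot. Bare stem at (-100, -70, 30) mm, burners at (35, +-82) mm; black pan supports rise 29 mm above the panel, 50 mm and more to the +x side of the stem.
- mug: White mug, 72 mm wide, 80 mm high, origin at the centre of its underside; leave alone.
- jar: Amber glass jar, 56 mm wide, 75 mm high, origin at the centre of its underside; leave alone.
- pot: Small steel pot, 124 mm wide, 45 mm high, on the left burner's supports, origin at the centre of its underside; leave alone.
- cup: Clear plastic cup, 72 mm wide, 95 mm high, origin at the centre of its underside; leave alone.
- plate: White saucer, 120 mm wide, 18 mm high, origin at the centre of its underside; leave alone.
- tin: Plain orange tin, 68 mm wide, 90 mm high, origin at the centre of its underside; leave alone.

How it is judged:
By the outcome, as a careful person would: the job done as asked, in the order asked, and still so for the second after the job is handed in, with the robot touching nothing.
It also fails if it takes over 72 s, if anything falls off the work surface, if the arm or the gripper's body presses on something with over 40 N, if the wrist force passes 120 N, or if a joint passes its speed limit or range.

## Robot

A 6-joint arm with a two-finger parallel gripper is mounted at the origin on the work surface. World frame = base frame: x ahead of the robot, y to its left, z up, the work surface at z = 0. Lengths are in m, angles in rad, forces in N, time in s.
With the tool pointing down it reaches from about 0.15 to 0.775 m from the base axis. Payload 6.1 kg.
Tool frame: the origin (TCP) lies on the front face of the gripper's body, between the roots of the fingers; the fingertips stand 73 mm ahead of it and the grasp point (between the pads) lies 54 mm ahead of it; x points along the fingers, y is the direction in which the jaws open and shut, and the axes are right-handed (so a half turn about x gives the same grasp; the last joint's range is limited). The gripper opens to 85 mm and grips with 20 to 120 N. Pads are 22 mm wide; open, the fingers measure 114 mm over their backs; the gripper's body (76 mm by 85 mm) begins 54 mm behind the grasp point. The pads swing forward as they close: fully open they stand 13 mm farther back than shut.
Start: joints at [-1.145, 0.126, -0.04, 1.405, 0, 1.571], TCP at [0.217, -0.478, 0.304] pointing down, gripper open.
Joint ranges: [-2.72, 2.72], [-0.95, 1.95], [-1.27, 1.35], [-1.78, 2.02], [-1.46, 1.47], [-3.14, 3.14]. Speed limits (rad/s): [2.39, 2.39, 3.01, 3.14, 3.14, 3.14].

## Interface

Orientations are given as a rotation vector (axis times angle).
In Python, from workcell import robot gives the robot as it stands. Calls block until the motion is done:
- robot.movep(position, orientation): joint-space move of the TCP to a pose.
- robot.move_l(position, v=0.15, frame=None, guard=None): straight line of the TCP; frame=None keeps the orientation; v is the mean speed in m/s. With guard (N) it stops when the force on the tool has changed by that much, and returns True; else False.
- robot.goto_joints(angles): joint-space move.
- robot.command_gripper(opening): finger opening in m; the grip force is fixed at half the most; returns when the fingers have stopped.
- robot.sleep(seconds).
- robot.inverse_kinematics(position, orientation): joint angles nearest the present ones, or None.
- robot.grab_frame(name): name is "side" or "top"; returns a dict with "img" (420x560x3 uint8, red, green, blue), "mtx" (3x3 intrinsics, pixels), "extrinsics" (4x4, takes a point from camera to world coordinates). Camera axes: x right, y up, looking along -z (the intrinsics and any distortion apply to the point x, -y, -z); pixel columns grow to the right and rows downward; lengths in m; the calibration is good to about 2 mm. A picture is of the moment at which its call begins. There is no depth.
A pose or a line that the arm cannot do raises robot.Unreachable and nothing moves.
- robot.job_done(): hands the job in, once; it reports no verdict.
Trained networks look in a picture, given as the dict that the camera call returned (one of the last four; its "shot" number tells which), for a name from the list of things; names that differ only in an ending like _2 or _b are one class to them, and where a whole thing is asked for, a point or a joint stands for the part that bears it (a point fixed in the world has none). Each returns a list of dicts, best first, with "confidence" (0 to 1); they miss things now and then, are a little off and sometimes report something else, mostly with a low value. They report only what shows in the picture. A call takes as long as a camera call.
- robot.recognise(name, picture): "location" ([column, row] in pixels, amid what is visible of it).
Readings, each from a call of its own:
- robot.read_time_s(): time.
- robot.read_qpos(): joint angles.
- robot.read_joint_velocities(): joint speeds.
- robot.read_tau(): joint torques, N m.
- robot.read_tool_pos(): TCP position.
- robot.read_tcp_rot(): TCP orientation.
- robot.read_contact_force(): force on the tool from outside, world axes, zero at the start.
- robot.read_moment(): the same for the moment, N m.
- robot.read_gripper_width(): finger opening in m.
Only numpy, scipy, OpenCV 4.12 (cv2) and the standard library are available. Lean on these libraries where they do the work, as an engineer would, in place of code of your own. Each camera call takes 0.05 s, during which the arm holds its last target.

## Working session

There is one attempt and no reset: what is moved stays moved. The work goes in short steps, each a Python script; the robot and the scene stay as the last script left them, time stands still between calls to the robot, and variables do not carry over. Pictures are saved under pics/ and viewed, and the job is handed in when it is done.

```bash
ls; mkdir -p pics; python3 - <<'E'
from workcell import robot
import cv2,numpy as np
print(robot.read_time_s(),robot.read_tool_pos(),robot.read_tcp_rot(),robot.read_gripper_width())
for c in ["side","top"]:
    f=robot.grab_frame(c)
    cv2.imwrite(f"pics/{c}0.png",cv2.cvtColor(f["img"],cv2.COLOR_RGB2BGR))
    print(c,f["mtx"].tolist(),np.round(f["extrinsics"],4).tolist(),[k for k in f])
    for n in ["knob_mid","knob_bore","stud_foot","stud_tip","other_knob","hob"]:
        print(n,[(np.round(d["location"],1).tolist(),round(d["confidence"],2)) for d in robot.recognise(n,f)][:3])
print(robot.read_time_s())
E
```

```text
pics
0.0 [ 0.2167427  -0.47787095  0.30312416] [ 1.98655354  0.43108736 -1.98720811] 0.08515595434782795
side [[479.9191296010604, 0.0, 284.9356872678501], [0.0, 479.9191296010604, 221.83547602086713], [0.0, 0.0, 1.0]] [[0.9879, 0.1137, -0.1058, 0.4515], [-0.1553, 0.7419, -0.6522, -0.7511], [0.0043, 0.6608, 0.7506, 1.0353], [0.0, 0.0, 0.0, 1.0]] ['img', 'mtx', 'extrinsics', 'shot']
knob_mid [([257.7, 324.4], 0.58)]
knob_bore [([256.2, 321.5], 0.9), ([281.6, 218.0], 0.5)]
stud_foot [([285.8, 219.8], 0.84)]
stud_tip [([282.8, 220.8], 0.83), ([264.3, 136.0], 0.53)]
other_knob [([283.4, 220.3], 0.75)]
hob [([283.7, 222.5], 0.64)]
top [[406.734700076898, 0.0, 285.8703916763662], [0.0, 406.734700076898, 209.68344197295673], [0.0, 0.0, 1.0]] [[-0.0014, 0.9978, -0.0668, 0.51], [-0.9999, -0.0004, 0.015, 0.0707], [0.0149, 0.0668, 0.9977, 1.1089], [0.0, 0.0, 0.0, 1.0]] ['img', 'mtx', 'extrinsics', 'shot']
knob_mid []
knob_bore [([373.7, 247.9], 0.75)]
stud_foot [([249.5, 204.6], 0.92)]
stud_tip [([248.1, 205.9], 0.88)]
other_knob [([247.2, 205.6], 0.68)]
hob [([253.0, 203.1], 0.78)]
0.7
```

View pics/side0.png

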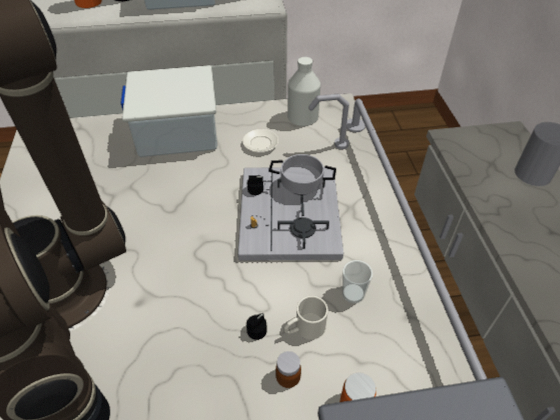

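View pics/top0.png

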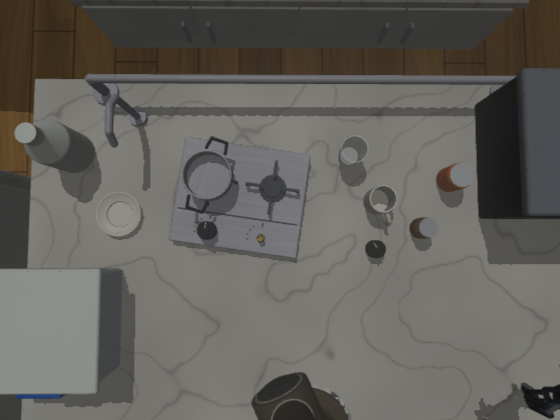

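```bash
python3 - <<'E'
import cv2
t=cv2.imread("pics/top0.png");s=cv2.imread("pics/side0.png")
a=cv2.resize(t[150:270,170:410],None,fx=3.3,fy=3.3,interpolation=cv2.INTER_CUBIC);cv2.imwrite("pics/topz.png",a)
a=cv2.resize(s[290:360,210:300],None,fx=7,fy=7,interpolation=cv2.INTER_CUBIC);cv2.imwrite("pics/sidez1.png",a)
a=cv2.resize(s[110:250,180:400],None,fx=3.6,fy=3.6,interpolation=cv2.INTER_CUBIC);cv2.imwrite("pics/sidez2.png",a)
E
```

```text
(no output)
```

View pics/topz.png

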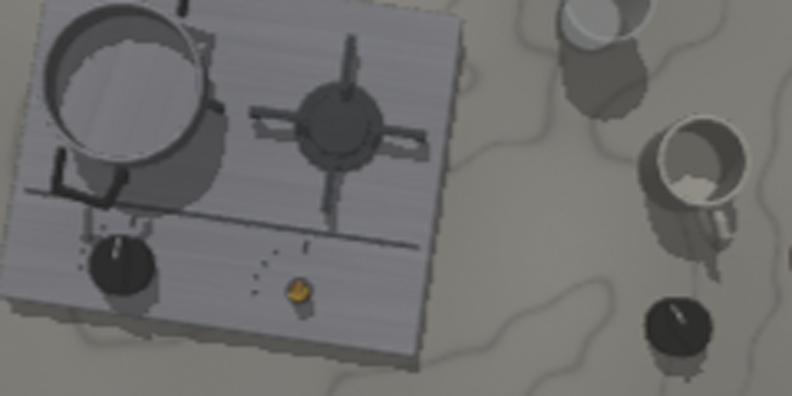

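View pics/sidez1.png

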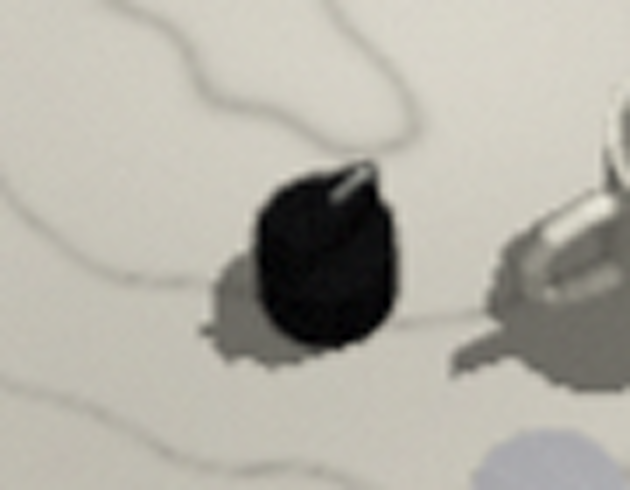

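View pics/sidez2.png

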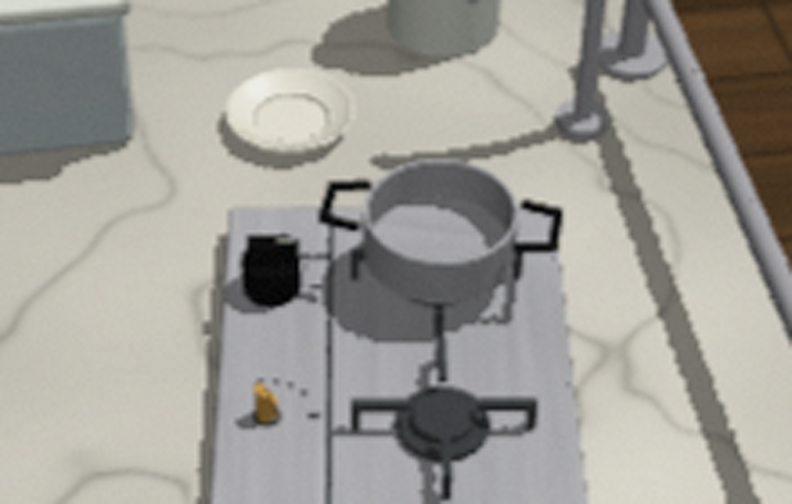

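```bash
cat > h.py <<'E'
import numpy as np,cv2
from scipy.optimize import minimize
from scipy.spatial.transform import Rotation as R
def proj(f,P):
    T=np.asarray(f["extrinsics"]);K=np.asarray(f["mtx"])
    c=(np.asarray(P)-T[:3,3])@T[:3,:3]
    return np.c_[K[0,0]*c[:,0]/-c[:,2]+K[0,2],K[1,1]*-c[:,1]/-c[:,2]+K[1,2]]
def hull(shape,pts,S=8):
    # antialiased mask over shape roi (x0,y0,w,h)
    x0,y0,w,h=shape
    m=np.zeros((h*S,w*S),np.uint8)
    q=((pts-[x0,y0]+0.5)*S)
    cv2.fillPoly(m,[cv2.convexHull(np.round(q*16).astype(np.int32))],255,shift=4)
    return m
def render(roi,parts,S=8):
    m=None
    for p in parts:
        k=hull(roi,p,S); m=k if m is None else np.maximum(m,k)
    return cv2.resize(m,(roi[2],roi[3]),interpolation=cv2.INTER_AREA)/255.
a=np.linspace(0,2*np.pi,60,endpoint=False)
def circ(r,z): return np.c_[r*np.cos(a),r*np.sin(a),0*a+z]
SK=np.r_[circ(.024,0),circ(.024,.034)]
bar2=np.array([[-.018,-.008],[.012,-.008],[.023,0],[.012,.008],[-.018,.008]])
BAR=np.r_[np.c_[bar2,[.034]*5],np.c_[bar2,[.052]*5]]
def rz(P,x,y,z,t):
    c,s=np.cos(t),np.sin(t)
    return P@np.array([[c,s,0],[-s,c,0],[0,0,1]])+[x,y,z]
def pix2plane(f,uv,z):
    T=np.asarray(f["extrinsics"]);K=np.asarray(f["mtx"])
    d=T[:3,:3]@np.array([(uv[0]-K[0,2])/K[0,0],-(uv[1]-K[1,2])/K[1,1],-1])
    return T[:3,3]+d*(z-T[2,3])/d[2]
E
python3 - <<'E'
from h import *
from workcell import robot
import pickle
F={c:robot.grab_frame(c) for c in ["side","top"]}
pickle.dump(F,open("f0.pkl","wb"))
C=dict(k=[("top",(355,230,42,36)),("side",(235,302,45,45))])
def fitknob(cams,guess,z0):
    ms=[]
    for c,roi in cams:
        x,y,w,h=roi
        g=F[c]["img"][y:y+h,x:x+w].max(2).astype(float)
        ms.append((g<62).astype(float))
        # print(c,ms[-1].sum())
    def cost(p,show=False):
        e=0
        for (c,roi),m in zip(cams,ms):
            r=render(roi,[proj(F[c],rz(P,p[0],p[1],z0,p[2])) for P in (SK,BAR)])
            e+=((r-m)**2).sum()
        return e
    best=None
    for t in np.linspace(-np.pi,np.pi,17)[:-1]:
        s=minimize(cost,[guess[0],guess[1],t],method="Nelder-Mead",options=dict(initial_simplex=[[guess[0],guess[1],t],[guess[0]+.006,guess[1],t],[guess[0],guess[1]+.006,t],[guess[0],guess[1],t+.3]],maxiter=150))
        if best is None or s.fun<best.fun: best=s
    return best.x,best.fun,sum(m.sum() for m in ms)
g=pix2plane(F["top"],(375,248),.03)
for cams in [C["k"],C["k"][:1],C["k"][1:]]:
    print("knob",fitknob(cams,g,0.))
O=[("top",(190,215,34,28)),("side",(243,168,28,32))]
g=pix2plane(F["top"],(207,230),.06);print(g)
for cams in [O,O[:1],O[1:]]:
    print("other",fitknob(cams,g,0.03))
E
```

```text
knob (array([ 0.47683796, -0.18399988, -3.09272885]), np.float64(71.63435601691657), np.float64(661.0))
knob (array([ 0.47770082, -0.18484465,  2.16046735]), np.float64(33.49968473663975), np.float64(264.0))
knob (array([ 0.47603024, -0.18345706,  3.10466802]), np.float64(32.060453671664746), np.float64(397.0))
[0.52802181 0.25761633 0.06      ]
other (array([ 0.52716821,  0.26111175, -0.50778663]), np.float64(81.53780853517877), np.float64(542.0))
other (array([ 0.52794946,  0.26054511, -2.00015861]), np.float64(31.10051518646674), np.float64(275.0))
other (array([ 0.52523178,  0.26358113, -0.43570013]), np.float64(42.13877739331026), np.float64(267.0))
```

```bash
python3 - <<'E'
import pickle,cv2,numpy as np
F=pickle.load(open("f0.pkl","rb"))
for c,(x,y,w,h),n in [("top",(250,225,24,24),"zt"),("side",(240,205,30,30),"zs"),("top",(195,218,26,26),"zo"),("top",(363,236,26,26),"zk")]:
    cv2.imwrite(f"pics/{n}.png",cv2.resize(F[c]["img"][y:y+h,x:x+w][:,:,::-1],(390,390),interpolation=cv2.INTER_NEAREST))
i=[cv2.imread(f"pics/{n}.png") for n in("zt","zs","zo","zk")]
cv2.imwrite("pics/zz.png",cv2.resize(np.vstack([np.hstack(i[:2]),np.hstack(i[2:])]),(600,600)))
E
```

```text
(no output)
```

View pics/zz.png

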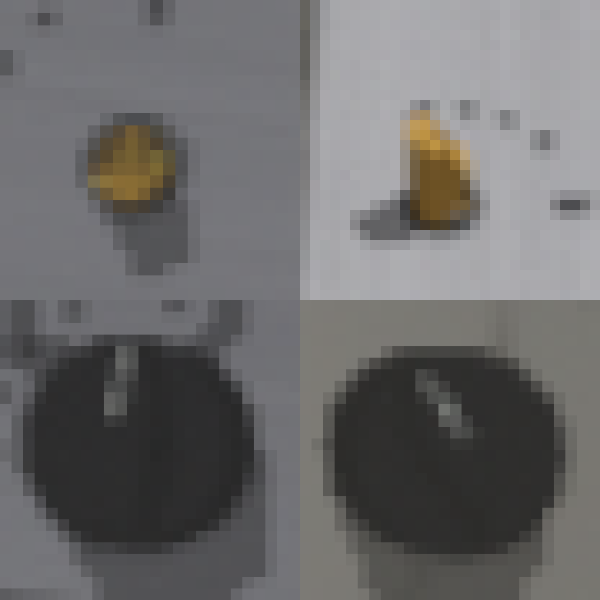

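```bash
cat > loc.py <<'E'
from h import *
LINE=None
def kmask(F,c,roi,ctr,thr):
    x,y,w,h=roi
    g=F[c]["img"][y:y+h,x:x+w].max(2)
    m=(g<thr).astype(np.uint8)
    m=cv2.morphologyEx(m,cv2.MORPH_CLOSE,np.ones((5,5),np.uint8))
    n,l=cv2.connectedComponents(m,connectivity=4)
    return (l==l[ctr[1]-y,ctr[0]-x]).astype(float)
def fitknob(F,cams,guess,z0,yaws,thr=62):
    ms=[kmask(F,c,roi,ctr,thr) for c,roi,ctr in cams]
    def cost(p):
        return sum(((render(roi,[proj(F[c],rz(P,p[0],p[1],z0,p[2])) for P in (SK,BAR)])-m)**2).sum() for (c,roi,_),m in zip(cams,ms))
    best=None
    for t in yaws:
        s=minimize(cost,[guess[0],guess[1],t],method="Nelder-Mead",options=dict(initial_simplex=[[guess[0],guess[1],t],[guess[0]+.006,guess[1],t],[guess[0],guess[1]+.006,t],[guess[0],guess[1],t+.3]],maxiter=150))
        if best is None or s.fun<best.fun: best=s
    return np.round(best.x,4),round(best.fun,1),[m.sum() for m in ms]
E
python3 - <<'E'
from loc import *
import pickle
F=pickle.load(open("f0.pkl","rb"))
K=[("top",(355,230,42,36),(375,252)),("side",(235,302,45,45),(255,332))]
O=[("top",(190,215,34,28),(207,235)),("side",(243,168,28,32),(255,187))]
print(F["top"]["img"][240:262,375].max(1),F["side"]["img"][310:342,255].max(1))
for thr in (50,62,72):
  for cams in [K,K[:1],K[1:]]: print("knob",thr,fitknob(F,cams,[.477,-.184],0.,[.4,.8],thr))
  for cams in [O,O[:1],O[1:]]: print("other",thr,fitknob(F,cams,[.527,.26],.03,[-.15],thr))
# stem
def stemfit(cams,guess,ths):
    ms=[]
    for c,roi in cams:
        x,y,w,h=roi; g=F[c]["img"][y:y+h,x:x+w].astype(float)
        s=(g[:,:,0]-g[:,:,2])/ (g[:,:,0]+1)
        ms.append((np.clip(s/0.6,0,1)))
    z=[np.r_[circ(.008,.030),circ(.008,.050)]]
    d=circ(.008,.05).copy(); d[:,0]=np.minimum(d[:,0],.001); d2=d.copy(); d2[:,2]=.062
    z.append(np.r_[d,d2])
    def cost(p): return sum(((render(roi,[proj(F[c],rz(P,p[0],p[1],0,p[2])) for P in z])-m)**2).sum() for (c,roi),m in zip(cams,ms))
    out=[]
    for t in ths:
        s=minimize(lambda q:cost([q[0],q[1],t]),guess,method="Nelder-Mead",options=dict(initial_simplex=[[*guess],[guess[0]+.005,guess[1]],[guess[0],guess[1]+.005]]))
        out.append((round(t,2),np.round(s.x,4).tolist(),round(s.fun,2)))
    return out,[m.sum() for m in ms]
S=[("top",(252,228,18,18)),("side",(244,212,22,20))]
g=pix2plane(F["top"],(261,238),.05)[:2];print(g)
for cams in [S,S[:1],S[1:]]:
    o,m=stemfit(cams,g,np.arange(-.2,2.2,.2)); print(m);[print(q) for q in o]
E
```

```text
[ 70  47  48  64  85 115  87  54  47  46  45  45  46  47  46  47  47  48
  72  83  85  85] [183 192 200 206 151  59  16  14  15  15  16  15  17  15  12  13  12   7
  14  14  15  18  16   9   7  11   6   7  13  38  93 172]
knob 50 (array([ 0.4764, -0.1829, -0.1616]), np.float64(73.1), [np.float64(259.0), np.float64(395.0)])
knob 50 (array([ 0.478 , -0.1852,  0.7654]), np.float64(37.6), [np.float64(259.0)])
knob 50 (array([ 0.4754, -0.1831, -0.2355]), np.float64(32.7), [np.float64(395.0)])
other 50 (array([ 0.5265,  0.2606, -0.5533]), np.float64(87.9), [np.float64(261.0), np.float64(250.0)])
other 50 (array([ 0.5287,  0.2605, -0.0231]), np.float64(43.4), [np.float64(261.0)])
other 50 (array([ 0.5248,  0.2631, -0.3706]), np.float64(41.7), [np.float64(250.0)])
knob 62 (array([ 0.477 , -0.1841, -0.1219]), np.float64(51.4), [np.float64(279.0), np.float64(404.0)])
knob 62 (array([ 0.4777, -0.1847,  0.4324]), np.float64(19.0), [np.float64(279.0)])
knob 62 (array([ 0.4755, -0.1833,  0.2411]), np.float64(26.3), [np.float64(404.0)])
other 62 (array([ 0.5269,  0.2611, -0.1871]), np.float64(62.4)
[... 2309 characters left out ...]
0996)]
(np.float64(-0.2), [0.505, 0.1238], np.float64(2.68))
(np.float64(0.0), [0.5047, 0.1239], np.float64(2.08))
(np.float64(0.2), [0.505, 0.1239], np.float64(1.69))
(np.float64(0.4), [0.505, 0.1238], np.float64(1.58))
(np.float64(0.6), [0.505, 0.124], np.float64(1.61))
(np.float64(0.8), [0.505, 0.124], np.float64(2.07))
(np.float64(1.0), [0.505, 0.124], np.float64(2.82))
(np.float64(1.2), [0.5047, 0.1242], np.float64(3.71))
(np.float64(1.4), [0.5047, 0.1245], np.float64(4.18))
(np.float64(1.6), [0.5047, 0.1241], np.float64(5.25))
(np.float64(1.8), [0.5048, 0.1249], np.float64(6.43))
(np.float64(2.0), [0.5047, 0.1245], np.float64(7.07))
(np.float64(2.2), [0.5044, 0.1245], np.float64(8.13))
```

```bash
python3 - <<'E'
from h import *
import pickle
F=pickle.load(open("f0.pkl","rb"))
for n,c,roi,z,ctr in [("knob","top",(369,238,11,12),.052,(.477,-.184)),("other","top",(202,221,6,9),.082,(.5267,.2613)),("knob","side",(254,311,14,12),.052,(.477,-.184)),("other","side",(252,172,14,8),.082,(.5267,.2613))]:
    x,y,w,h=roi; g=F[c]["img"][y:y+h,x:x+w].max(2).astype(int)
    print(n,c);print(g)
    q=proj(F[c],rz(BAR[5:]-[0,0,.052],*ctr,z,{"knob":.67,"other":-.146}[n])); print(np.round(q-[x,y],1).tolist())
E
```

```text
knob top
[[123 123 123 122 123 122 122 122 122 122 117]
 [124 124 123 122 122 122 122 123 122 121 116]
 [124 103  80  71  69  69  70  69  70  74  90]
 [ 77  60  49  47  47  48  47  47  47  50  56]
 [ 48  45  46  45  72  63  48  47  46  47  47]
 [ 45  46  45  44  76  85  64  47  47  46  47]
 [ 46  48  45  45  54  79  85  63  47  47  47]
 [ 47  46  46  45  46  54 115  94  47  46  47]
 [ 47  47  46  45  46  48  87  90  63  46  46]
 [ 48  48  45  45  46  47  54  78  73  53  47]
 [ 48  48  47  45  45  46  47  54  53  48  47]
 [ 47  47  47  47  45  45  46  47  48  46  46]]
[[15.7, 15.0], [8.4, 6.0], [3.3, 4.6], [3.6, 9.8], [10.9, 18.9]]
other top
[[ 99  74  66  73  70  65]
 [ 58  48  45  93  78  42]
 [ 46  44  55 101  82  44]
 [ 45  46  58  85  69  44]
 [ 45  45  74  76  56  45]
 [ 45  45  95  86  53  45]
 [ 46  46  98  84  46  44]
 [ 45  45  59  54  45  44]
 [ 45  45  45  45  46  44]]
[[4.0, 16.9], [5.9, 5.1], [3.4, 0.3], [-0.4, 4.2], [-2.3, 16.0]]
knob side
[[198 192 188 182 182 177 179 182 186 185 183 182 186 191]
 [204 200 199 195 189 185 186 189 172 178 191 196 197 201]
 [207 206 204 
[... 489 characters left out ...]
 7  10  15  15  27 158 204]
 [ 15  17  16  15   9   6  13   9  17  19  13  14 132 193]]
[[-1.1, 15.7], [8.0, 7.2], [8.9, 2.1], [3.2, 3.1], [-6.0, 11.5]]
other side
[[177 178 177 176 178 176 172 169 171 172 173 175 174 173]
 [177 180 177 176 175 174 172 172 169 172 173 175 173 174]
 [174 177 178 178 176 174 159 159 170 170 170 173 172 173]
 [100 101 101 100 100  99  83  91 128 162 171 170 172 172]
 [ 17  18  15  16  53 100 115 120 134 131 123 154 170 170]
 [ 16  12  14  16  37  68  79  81  79  63  69 139 171 170]
 [ 17  15  16  16  17  13  15  15  14  11  58 139 170 170]
 [ 12  10  12   8  11  10  12   8   7   8  58 139 170 170]]
[[-3.6, 6.8], [6.9, 6.7], [10.7, 4.8], [7.0, 2.9], [-3.4, 2.9]]
```

```bash
python3 - <<'E'
from h import *
import pickle
F=pickle.load(open("f0.pkl","rb"))
def line(c,roi,sub,base,z,sel):
    x,y,w,h=roi; g=F[c]["img"][y:y+h,x:x+w].max(2).astype(float)
    W=np.clip(g-base,0,None)
    v,u=np.mgrid[0:h,0:w]; k=sel(u,v)&(W>0)
    P=np.array([pix2plane(F[c],(a+x,b+y),z)[:2] for a,b in zip(u[k],v[k])]);w=W[k]
    m=np.average(P,axis=0,weights=w);C=np.cov(P.T,aweights=w);e=np.linalg.eigh(C)[1][:,1]
    e*=np.sign(e[0]); print(c,m,np.arctan2(e[1],e[0]))
line("top",(369,238,11,12),0,50,.052,lambda u,v:(v>=4)&(u>=3)&(u<=9))
line("side",(254,311,14,12),0,30,.052,lambda u,v:(v>=4)&(u+v>=9)&(u+v<=12)&(v<9)&(u>=3)&(u<9))
line("top",(202,221,6,9),0,50,.082,lambda u,v:(v>=1)&(u>=2)&(u<=4))
E
```

```text
top [ 0.48932897 -0.17682882] 0.6058604301016844
side [ 0.48599421 -0.176249  ] 0.5243200246975832
top [0.54112697 0.25914955] -0.22307231110982198
```

```bash
cat >> h.py <<'E'
def ori(phi):
    """tool x down, tool y (jaw axis) at world angle phi"""
    x=np.array([0,0,-1.]);y=np.array([np.cos(phi),np.sin(phi),0]);z=np.cross(x,y)
    return R.from_matrix(np.c_[x,y,z]).as_rotvec()
E
python3 - <<'E'
from h import *
from workcell import robot
print(R.from_rotvec(robot.read_tcp_rot()).as_matrix().round(2).tolist(), robot.read_tau().round(2), robot.read_contact_force())
K=[.477,-.184];S=[.5064,.123]
for k in (-1,1):
  for nm,p,z,nose in [("pinch skirt",K,.095,.6-np.pi/2),("pinch skirt2",K,.095,.6+np.pi/2),("bar",K,.11,.6),("stem.2",S,.2,.2),("stem.6",S,.15,.6),("stem1.6",S,.15,1.6),("stemoff",S,.14,-.15)]:
    q=robot.inverse_kinematics([*p,z],ori(nose+k*np.pi/2))
    print(k,nm,None if q is None else np.round(q,2))
E
```

```text
[[0.0, 0.41, -0.91], [-0.0, -0.91, -0.41], [-1.0, 0.0, -0.0]] [ -0.   -43.56  35.31   0.    -0.    -0.  ] [-0.04223919  0.46183408  0.25884305]
-1 pinch skirt [-0.37  0.19 -0.44  0.95  0.   -2.54]
-1 pinch skirt2 [-0.37  0.19 -0.44  0.95  0.    0.6 ]
-1 bar [-0.37  0.17 -0.42  0.98  0.    2.17]
-1 stem.2 [ 0.24  0.14 -0.25  1.18 -0.   -3.1 ]
-1 stem.6 [ 0.24  0.16 -0.34  1.07  0.    2.78]
-1 stem1.6 [ 0.24  0.16 -0.34  1.07  0.    1.78]
-1 stemoff [ 0.24  0.17 -0.35  1.05  0.   -2.75]
1 pinch skirt [-0.37  0.19 -0.44  0.95  0.    0.6 ]
1 pinch skirt2 [-0.37  0.19 -0.44  0.95 -0.   -2.54]
1 bar [-0.37  0.17 -0.42  0.98  0.   -0.97]
1 stem.2 [ 0.24  0.14 -0.25  1.18  0.    0.04]
1 stem.6 [ 0.24  0.16 -0.34  1.07  0.   -0.36]
1 stem1.6 [ 0.24  0.16 -0.34  1.07  0.   -1.36]
1 stemoff [ 0.24  0.17 -0.35  1.05  0.    0.39]
```

```bash
python3 - <<'E'
from h import *
import pickle
F=pickle.load(open("f0.pkl","rb"))
for uv in [(388,224),(386,215),(394,224)]:
    print(uv,[pix2plane(F["top"],uv,z)[:2].round(3) for z in (.02,.05,.07)])
print(pix2plane(F["top"],(382,200),.08),pix2plane(F["top"],(424,228),.075))
img=F["side"]["img"].copy()
for ang in (0.6,):
  for s in(-1,1):
    p=np.array([[.477+s*.045*np.cos(ang),-.184+s*.045*np.sin(ang),.03]]);print(proj(F["side"],p),proj(F["top"],p))
E
```

```text
(388, 224) [array([ 0.544, -0.22 ]), array([ 0.543, -0.212]), array([ 0.543, -0.207])]
(386, 215) [array([ 0.568, -0.215]), array([ 0.567, -0.207]), array([ 0.566, -0.202])]
(394, 224) [array([ 0.544, -0.236]), array([ 0.543, -0.228]), array([ 0.543, -0.222])]
[ 0.60352154 -0.18983554  0.08      ] [ 0.5322058  -0.29748208  0.075     ]
[[241.59791101 336.18408812]] [[385.70022924 263.34924475]]
[[270.53167458 312.79989038]] [[366.13595148 235.23803112]]
```

```bash
python3 - <<'E'
from h import *
from workcell import robot
P=lambda s:print(s,robot.read_time_s().__round__(2),robot.read_tool_pos().round(4),robot.read_contact_force().round(2),round(robot.read_gripper_width(),4),flush=True)
k=[.477,-.184]
robot.movep([*k,.20],ori(.6));P("above")
robot.command_gripper(.066)
print(robot.move_l([*k,.095],v=.15,guard=5));P("down")
robot.command_gripper(.0);P("pinch")
robot.command_gripper(.060);P("open")
E
```

```text
above 2.3 [ 0.4769 -0.1847  0.2003] [0.42 0.18 0.1 ] 0.0852
False
down 3.48 [ 0.4775 -0.1842  0.0957] [-0.58 -1.08  1.27] 0.066
pinch 3.8 [ 0.4778 -0.1842  0.0967] [-1.51  1.12  5.46] 0.0451
open 4.09 [ 0.4771 -0.1841  0.0952] [-1.08  0.38 -0.21] 0.0602
```

```bash
python3 - <<'E'
from h import *
from workcell import robot
f=robot.grab_frame("side");cv2.imwrite("pics/s1.png",cv2.resize(f["img"][250:400,180:380][:,:,::-1],None,fx=4,fy=4,interpolation=cv2.INTER_CUBIC))
E
```

```text
(no output)
```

View pics/s1.png

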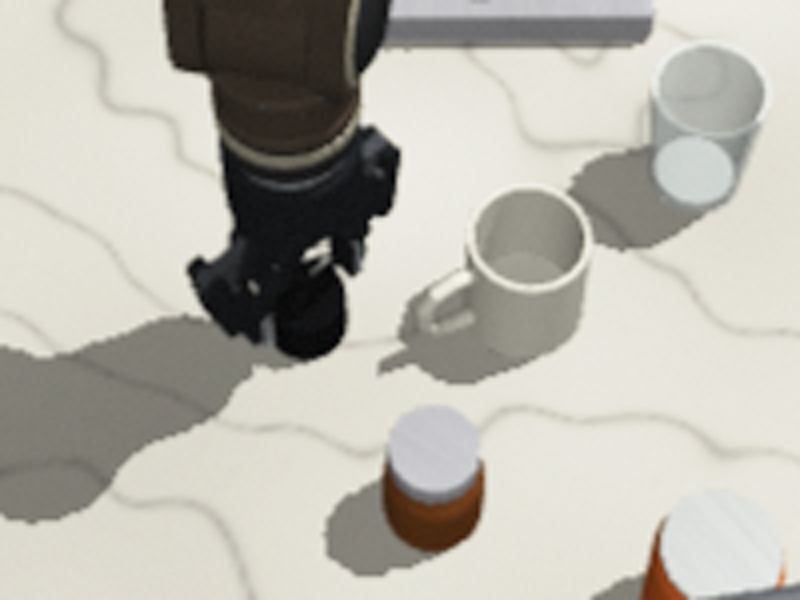

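```bash
python3 - <<'E'
from h import *
from workcell import robot
P=lambda s:print(s,robot.read_time_s().__round__(2),robot.read_tool_pos().round(4),robot.read_contact_force().round(2),round(robot.read_gripper_width(),4),flush=True)
k=[.4776,-.1841]
robot.move_l([*k,.15],v=.2)
robot.command_gripper(.040)
robot.movep([*k,.15],ori(.6+np.pi/2));P("rot")
print(robot.move_l([*k,.111],v=.08,guard=5));P("down")
for c in["side"]:
    f=robot.grab_frame(c);cv2.imwrite("pics/s2.png",cv2.resize(f["img"][270:370,190:310][:,:,::-1],None,fx=6,fy=6,interpolation=cv2.INTER_CUBIC))
E
```

```text
rot 6.3 [ 0.4776 -0.1841  0.15  ] [-0.41  0.25  1.13] 0.04
False
down 6.94 [ 0.4776 -0.1841  0.111 ] [0.52 0.12 0.27] 0.04
```

View pics/s2.png

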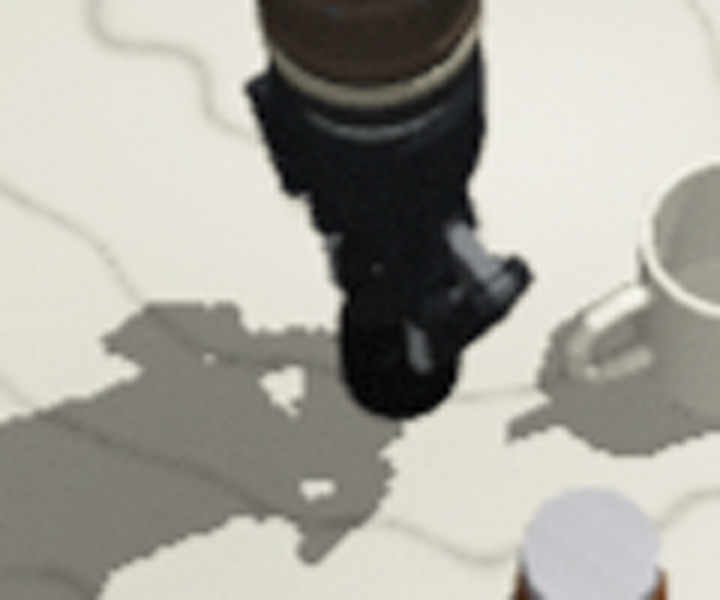

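```bash
python3 - <<'E'
from h import *
from workcell import robot
P=lambda s:print(s,robot.read_time_s().__round__(2),robot.read_tool_pos().round(4),robot.read_contact_force().round(2),robot.read_moment().round(3),round(robot.read_gripper_width(),4),flush=True)
P("pre")
robot.command_gripper(.0);P("grip")
robot.sleep(.2);P("grip")
f=robot.grab_frame("side");cv2.imwrite("pics/s3.png",cv2.resize(f["img"][270:370,190:310][:,:,::-1],None,fx=6,fy=6,interpolation=cv2.INTER_CUBIC))
E
```

```text
pre 6.99 [ 0.4778 -0.1842  0.1113] [-0.44  1.48  0.54] [ 0.02  -0.027  0.051] 0.0404
grip 7.33 [ 0.478  -0.1844  0.1117] [-0.59 -1.02  4.87] [-0.062  0.148  0.002] 0.0144
grip 7.53 [ 0.478  -0.1844  0.1117] [-1.08 -0.99  5.45] [-0.015  0.236  0.004] 0.0147
```

View pics/s3.png

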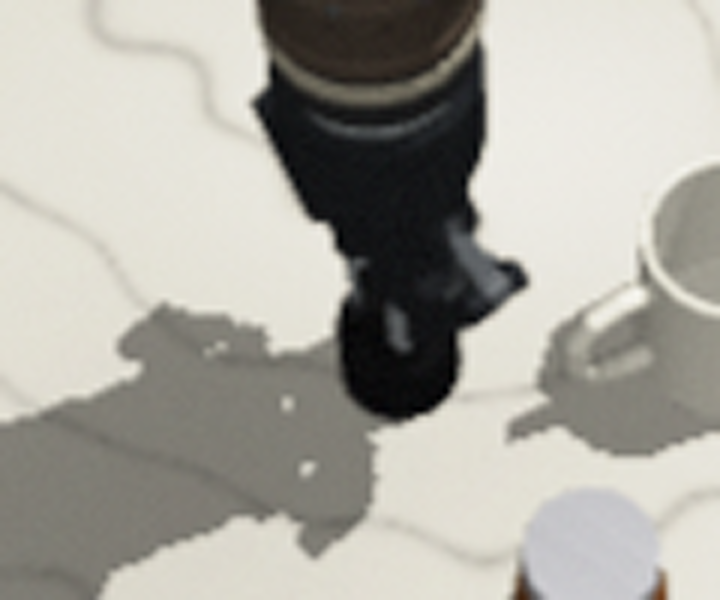

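```bash
python3 - <<'E'
from h import *
from workcell import robot
import pickle
P=lambda s:print(s,robot.read_time_s().__round__(2),robot.read_tool_pos().round(4),robot.read_contact_force().round(2),robot.read_moment().round(3),round(robot.read_gripper_width(),4),flush=True)
robot.move_l([.478,-.1844,.205],v=.2);P("lift")
robot.movep([.5064,.123,.205],ori(.1+np.pi/2));P("stem")
F={c:robot.grab_frame(c) for c in("side","top")};pickle.dump(F,open("f1.pkl","wb"))
a=cv2.resize(F["side"]["img"][110:260,200:340],None,fx=4,fy=4,interpolation=cv2.INTER_CUBIC)
cv2.imwrite("pics/s4.png",a[:,:,::-1])
cv2.imwrite("pics/t4.png",cv2.resize(F["top"]["img"][170:290,200:340],None,fx=5,fy=5,interpolation=cv2.INTER_CUBIC)[:,:,::-1])
E
```

```text
lift 8.2 [ 0.4775 -0.1842  0.2038] [-0.37 -0.27 -2.45] [ 0.043 -0.007 -0.031] 0.0145
stem 9.38 [0.5061 0.1224 0.2041] [ 0.33 -1.33 -1.97] [-0.036 -0.032  0.012] 0.0139
```

View pics/s4.png

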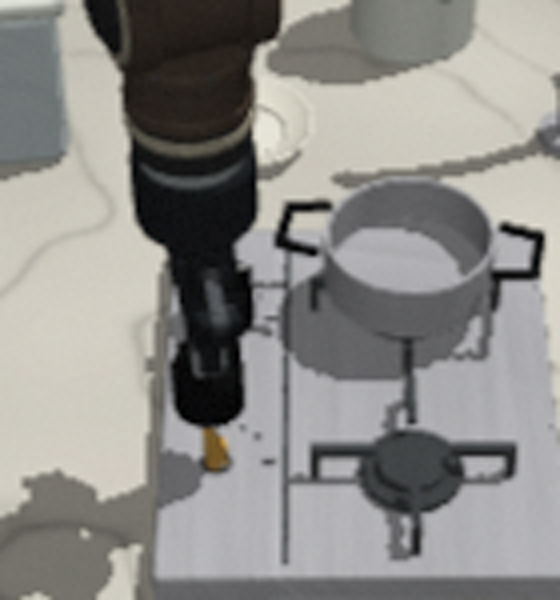

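View pics/t4.png

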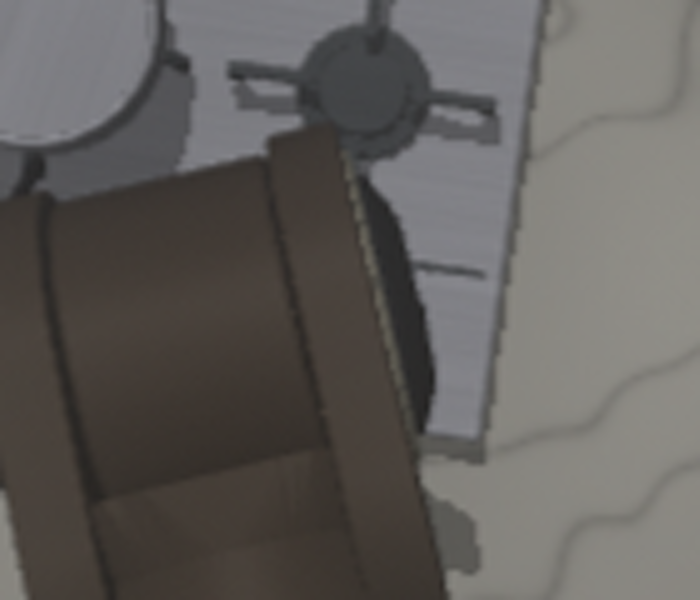

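```bash
python3 - <<'E'
from h import *
import pickle
F=pickle.load(open("f1.pkl","rb"));f=F["side"]
x,y,w,h=roi=(236,201,34,22)
g=f["img"][y:y+h,x:x+w].max(2).astype(int)
print(g[:,4:30])
for thr in (62,80):
  m=(g<thr).astype(np.uint8)
  n,l,st,_=cv2.connectedComponentsWithStats(m,connectivity=4);m=(l==1+np.argmax(st[1:,4])).astype(float)
  for z0 in (.0918,.0924,.093):
    c=lambda p:((render(roi,[proj(f,rz(SK,p[0],p[1],z0,0))])-m)**2).sum()
    s=minimize(c,[.5064,.123],method="Nelder-Mead",options=dict(initial_simplex=[[.5064,.123],[.512,.123],[.5064,.129]]))
    print(thr,z0,s.x.round(4),s.fun,m.sum())
E
```

```text
[[117 125  87  15   7  12  12  19  67  69  37  22  18  19  17  50  47  24
   12  16  68 147 177 173 176 174]
 [119 126  91  26  13   9   5  14  66  71  34  18  17  18  18  37  32  18
   16  14  67 148 176 175 175 177]
 [119 131 100  33  12   7  14   9  47  72  61  36  28  34  32  29  22  20
   18  14  66 147 177 177 176 176]
 [111 129 104  31  11  10   9  10  18  40  40  22  19  23  20  18  16  16
   16  13  67 147 178 175 173 176]
 [106 127 111  45   7  10   9  13   7  10   8  15   8  14  14  14  16  15
   15  15  66 147 178 177 175 177]
 [109 129 118  54  11  10  12  11   9   9  11   9  10  14  15  16  14  16
   14   4  47 142 177 176 175 175]
 [109 132 119  53  12  10  11  10  10  10  12   8  10  12  13  12  15  14
   11   8  35 137 178 178 174 177]
 [104 135 137  73   9   8  11  13   6  10  11   8  10   9  13  13   5  13
    9   8  32 139 178 178 177 177]
 [104 138 145  84   9   5   9  10  11  13  12  12  11  10  11   9   9   9
   11   7  34 140 180 178 176 177]
 [103 141 148  81   7   9  12   9  12  10  12  13  10  12  11   9   9  12
   13   2  32 136 178 177 178 178]
 [ 99 145 
[... 895 characters left out ...]
 184 182 157 123 116 117 115 169 189 181
  176 180 182 181 179 150 121 158]
 [127 165 178 179 180 181 182 181 182 184 156 122 114 119 112 175 194 179
  180 180 182 182 178 170 164 171]
 [128 167 178 178 179 179 179 181 181 185 156 120 113 115 111 142 175 178
  177 181 183 179 180 177 178 178]
 [131 142 135 162 180 180 180 183 183 184 153 117 111 116 115 111 140 168
  176 182 182 181 178 178 179 180]]
62 0.0918 [0.5038 0.1264] 14.820007689350248 241.0
62 0.0924 [0.504 0.126] 14.996109188773548 241.0
62 0.093 [0.504  0.1253] 15.02954248366013 241.0
80 0.0918 [0.5037 0.126 ] 4.530288350634372 255.0
80 0.0924 [0.5038 0.1254] 4.65440984236832 255.0
80 0.093 [0.5036 0.1249] 4.590326797385621 255.0
```

```bash
python3 - <<'E'
from h import *
from workcell import robot
P=lambda s:print(s,robot.read_time_s().__round__(2),robot.read_tool_pos().round(4),robot.read_contact_force().round(2),robot.read_moment().round(3),flush=True)
s=[.5076,.1224]
robot.move_l([*s,.180],v=.1);P("hover")
print(robot.move_l([*s,.160],v=.03,guard=4));P("a")
E
```

```text
hover 9.88 [0.5074 0.1218 0.1797] [-0.05  0.43 -2.67] [ 0.045 -0.041  0.006]
False
a 10.69 [0.5076 0.1225 0.16  ] [-0.83 -0.64 -2.18] [-0.069  0.012  0.033]
```

```bash
python3 - <<'E'
from h import *
from workcell import robot
P=lambda s:print(s,robot.read_time_s().__round__(2),robot.read_tool_pos().round(4),robot.read_contact_force().round(2),robot.read_moment().round(3),flush=True)
s=[.5076,.1224]
print(robot.move_l([*s,.150],v=.015,guard=3));P("b")
robot.sleep(.2);P("c")
E
```

```text
True
b 11.18 [0.5077 0.1224 0.1532] [0.41 0.02 3.01] [ 0.024 -0.16  -0.019]
c 11.38 [0.5076 0.1224 0.1531] [ 1.53 -0.29  6.08] [ 0.087 -0.243  0.054]
```

```bash
cat > sweep.py <<'E'
from h import *
from workcell import robot
s=[.5076,.1224];zc=.1530;n=.10
W=-2.3
for i in range(45):
    robot.movep([*s,zc],ori(n+np.pi/2))
    F=robot.read_contact_force();z=robot.read_tool_pos()[2];m=robot.read_moment()[2];net=F[2]-W
    print(round(n,2),round(robot.read_time_s(),2),"zc %.4f z %.4f net %.1f mz %.3f fxy %.1f %.1f"%(zc,z,net,m,F[0],F[1]),flush=True)
    if z<.1505: print("DROP");break
    if net>9: zc+=.0006
    elif net>6: zc+=.0003
    elif net<1.5: zc-=.0006
    elif net<3.5: zc-=.0002
    if net>1.5: n+=.06
    if n>1.75 or net>20: break
E
python3 sweep.py
```

```text
0.1 11.63 zc 0.1530 z 0.1531 net 7.3 mz -0.062 fxy 1.8 -0.5
0.16 11.88 zc 0.1533 z 0.1532 net 5.4 mz 0.018 fxy 1.1 -0.1
0.22 12.13 zc 0.1533 z 0.1531 net 4.9 mz 0.034 fxy 1.6 -0.2
0.28 12.38 zc 0.1533 z 0.1529 net -0.6 mz 0.006 fxy 2.7 0.0
0.28 12.63 zc 0.1527 z 0.1524 net -1.0 mz 0.093 fxy 4.4 0.6
0.28 12.88 zc 0.1521 z 0.1520 net -0.7 mz 0.020 fxy 3.6 1.0
0.28 13.13 zc 0.1515 z 0.1515 net -0.1 mz 0.079 fxy 3.9 0.9
0.28 13.38 zc 0.1509 z 0.1510 net 0.6 mz 0.079 fxy 4.1 2.1
0.28 13.63 zc 0.1503 z 0.1504 net 0.9 mz 0.009 fxy 4.0 1.4
DROP
```

```bash
python3 - <<'E'
from h import *
from workcell import robot
P=lambda s:print(s,robot.read_time_s().__round__(2),robot.read_tool_pos().round(4),robot.read_contact_force().round(2),robot.read_moment().round(3),round(robot.read_gripper_width(),4),flush=True)
s=[.5079,.1223]
robot.movep([*s,.1500],ori(.32+np.pi/2));P("al")
print(robot.move_l([*s,.1450],v=.015,guard=6));P("stop")
E
```

```text
al 13.88 [0.5078 0.1223 0.1499] [ 4.05  0.36 -2.21] [ 0.268 -0.72   0.064] 0.0142
False
stop 14.37 [0.5078 0.1222 0.1447] [ 3.27  0.67 -2.26] [ 0.129 -0.73   0.012] 0.014
```

```bash
python3 - <<'E'
from h import *
from workcell import robot
f=robot.grab_frame("side")
cv2.imwrite("pics/s5.png",cv2.resize(f["img"][160:250,210:320],None,fx=6,fy=6,interpolation=cv2.INTER_CUBIC)[:,:,::-1])
E
```

View pics/s5.png

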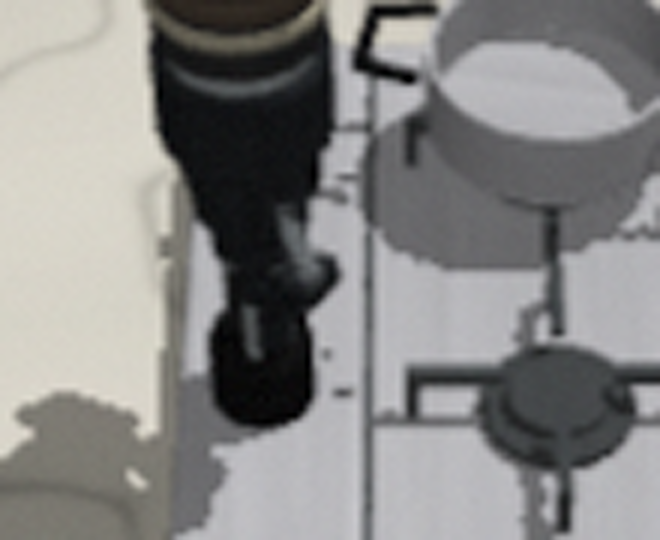

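```bash
python3 - <<'E'
from h import *
from workcell import robot
P=lambda s:print(s,robot.read_time_s().__round__(2),robot.read_tool_pos().round(4),robot.read_contact_force().round(2),robot.read_moment().round(3),round(robot.read_gripper_width(),4),flush=True)
s=[.5079,.1223]
for z in (.1435,.1425,.1415,.1405):
    g=robot.move_l([*s,z],v=.02,guard=22);P((z,g))
    if robot.read_contact_force()[2]>20: break
E
```

```text
(0.1435, False) 14.67 [0.5078 0.1223 0.1433] [ 3.01  1.31 -2.88] [ 0.103 -0.764 -0.018] 0.0142
(0.1425, False) 14.92 [0.5078 0.1223 0.1424] [ 2.9   0.46 -3.08] [ 0.134 -0.677  0.029] 0.0142
(0.1415, False) 15.17 [0.5079 0.1223 0.1418] [ 2.58 -0.36  1.76] [ 0.037 -0.359  0.031] 0.0143
(0.1405, False) 15.42 [0.5079 0.1223 0.1417] [-0.94  0.54  9.26] [-0.07   0.235  0.103] 0.0141
```

```bash
python3 - <<'E'
from h import *
from workcell import robot
import pickle
f=robot.grab_frame("side");pickle.dump(f,open("f2.pkl","wb"))
x,y,w,h=roi=(238,218,34,18)
g=f["img"][y:y+h,x:x+w].max(2).astype(int)
print(g[:,4:32])
m=(g<70).astype(np.uint8)
n,l,st,_=cv2.connectedComponentsWithStats(m,connectivity=4);m=(l==1+np.argmax(st[1:,4])).astype(float)
for z0 in (.030,.033,.036,.042):
    c=lambda p:((render(roi,[proj(f,rz(SK,p[0],p[1],z0,0))])-m)**2).sum()
    s=minimize(c,[.506,.124],method="Nelder-Mead",options=dict(initial_simplex=[[.5064,.123],[.512,.123],[.5064,.129]]))
    print(z0,s.x.round(4),s.fun,m.sum())
print(robot.read_tool_pos(),robot.read_contact_force())
cv2.imwrite("pics/s6.png",cv2.resize(f["img"][160:250,210:320],None,fx=6,fy=6,interpolation=cv2.INTER_CUBIC)[:,:,::-1])
E
```

```text
[[188 185 127  30  14  10   8  10  26  71  80  45  18  21  17  19  22  19
   18  15 142 159 135 166 187 186 189 188]
 [187 185 140  51  10  10  12  13  14  49  77  72  37  13  13  17  18  18
   20  16 137 158 129 163 185 187 188 188]
 [185 186 142  58  12  10  13  11  14  21  46  48  27  14  16  20  18  18
   18  18 138 177 174 181 188 189 188 188]
 [185 187 132  44  10  10  14   7  11  11  13  14  11  10  15  16  20  17
   13  11 115 171 186 186 186 188 188 187]
 [160 139 107  45  13  13  11   9  12  13   8  15  11  17  15  17  14  17
   10   9 104 166 186 186 185 186 188 186]
 [123 106  91  49  11  11  12   9  13  12   9  14  16  16  13  13  11  16
   12  12 102 166 186 186 187 186 189 187]
 [106 108 104  64  14   7   7  11  12  12  13   6  15  12  10  11  16  14
   10  13 104 166 187 171 160 159 160 177]
 [107 109 109  69   5  11   8  12  14  10  14  13  10  10   9  13  12  10
   11  13 103 165 185 142  89  88 122 171]
 [106 107 111  70   9  13  12  10  13   6  12   9  10  11  10  10  13  14
   12  13 101 166 188 172 155 157 168 185]
 [106 106 110  79  27  10  11  13  11  11  11  
[... 560 characters left out ...]
111 110 107 101  92  92 132 156 158 161 176 187 190
  191 189 188 185 188 187 185 187 192 193]
 [107 110 108 111 109 111 112 147 173 171 171 181 189 188 187 187 188 191
  191 188 187 188 187 188 188 188 193 194]
 [107 109 111 145 170 168 166 181 192 190 188 189 189 188 187 189 188 191
  190 190 187 188 188 189 187 189 192 195]
 [108 110 112 160 168 170 187 190 192 191 189 190 191 189 188 188 188 191
  191 188 186 188 189 189 188 191 195 193]]
0.03 [0.5046 0.1252] 8.111064975009612 210.0
0.033 [0.5044 0.123 ] 8.36086120722799 210.0
0.036 [0.5043 0.1203] 8.515386389850057 210.0
0.042 [0.5041 0.1152] 9.00395232602845 210.0
[0.5079022  0.12229356 0.14171726] [-1.31381756 -1.18586471  8.50988117]
```

View pics/s6.png

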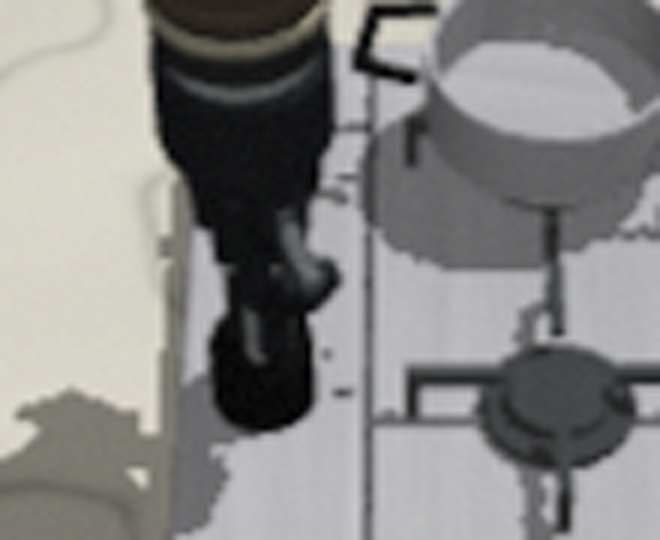

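```bash
python3 - <<'E'
from h import *
from workcell import robot
P=lambda s:print(s,robot.read_time_s().__round__(2),robot.read_tool_pos().round(4),robot.read_contact_force().round(2),robot.read_moment().round(3),round(robot.read_gripper_width(),4),flush=True)
s=[.5079,.1223]
for z in (.1398,.1391,.1385,.1379,.1373):
    g=robot.move_l([*s,z],v=.02);P((z,g))
    if robot.read_contact_force()[2]>20: break
E
```

```text
(0.1398, False) 15.72 [0.5079 0.1223 0.1417] [-3.3  -1.29 14.19] [-0.179  0.632  0.078] 0.014
(0.1391, False) 15.97 [0.5079 0.1223 0.1417] [-4.59 -1.9  18.87] [-0.335  1.042 -0.011] 0.0142
(0.1385, False) 16.22 [0.5079 0.1223 0.1417] [-6.2  -1.66 22.83] [-0.379  1.387 -0.02 ] 0.0145
```

```bash
python3 - <<'E'
from h import *
from workcell import robot
P=lambda s:print(s,robot.read_time_s().__round__(2),robot.read_tool_pos().round(4),robot.read_contact_force().round(2),robot.read_moment().round(3),round(robot.read_gripper_width(),4),flush=True)
s=[.5079,.1223]
for z in (.1410,.1418,.1422,.1426,.1430):
    g=robot.move_l([*s,z],v=.02);P((z,g))
    if robot.read_contact_force()[2]<-6.5: break
E
```

```text
(0.141, False) 16.49 [0.508  0.1223 0.1417] [-1.3  -0.56  7.99] [-0.048  0.188  0.04 ] 0.0143
(0.1418, False) 16.74 [0.5079 0.1223 0.1417] [ 1.61 -0.51  3.29] [ 0.089 -0.209  0.003] 0.0141
(0.1422, False) 16.99 [0.5079 0.1223 0.1417] [ 3.12  0.26 -1.57] [ 0.215 -0.628  0.016] 0.0145
(0.1426, False) 17.24 [0.5078 0.1223 0.1422] [ 3.08  1.76 -3.52] [ 0.296 -0.732  0.029] 0.0147
(0.143, False) 17.49 [0.5078 0.1222 0.1428] [ 3.16  0.32 -5.24] [ 0.2   -0.78   0.021] 0.014
```

```bash
python3 - <<'E'
from h import *
from workcell import robot
P=lambda s:print(s,robot.read_time_s().__round__(2),robot.read_tool_pos().round(4),robot.read_contact_force().round(2),robot.read_moment().round(3),round(robot.read_gripper_width(),4),flush=True)
s=[.5079,.1223]
f=robot.grab_frame("side");cv2.imwrite("pics/s7.png",cv2.resize(f["img"][190:240,230:290],None,fx=10,fy=10,interpolation=cv2.INTER_CUBIC)[:,:,::-1])
for z in (.1435,.1440,.1445):
    g=robot.move_l([*s,z],v=.02);P((z,g))
    if robot.read_contact_force()[2]<-10: break
E
```

```text
(0.1435, False) 17.79 [0.5079 0.1223 0.1435] [ 3.24  1.31 -5.03] [ 0.122 -0.73   0.004] 0.0143
(0.144, False) 18.04 [0.5079 0.1223 0.1442] [ 2.59  0.18 -2.65] [ 0.092 -0.574  0.007] 0.0144
(0.1445, False) 18.29 [0.5079 0.1223 0.1449] [ 1.38  0.23 -0.74] [ 0.116 -0.359 -0.045] 0.0143
```

View pics/s7.png

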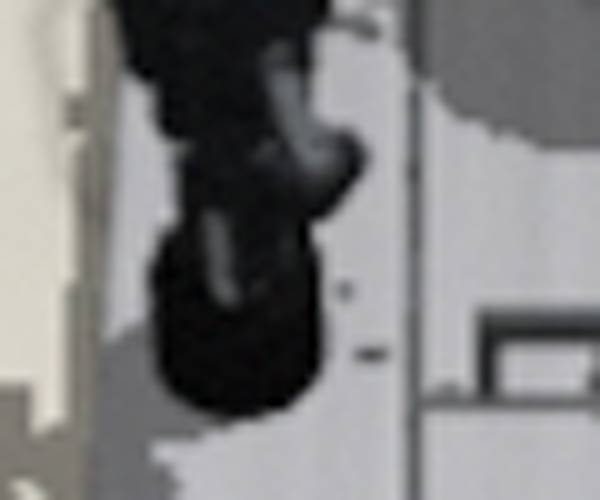

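```bash
python3 - <<'E'
from h import *
from workcell import robot
P=lambda s:print(s,robot.read_time_s().__round__(2),robot.read_tool_pos().round(4),robot.read_contact_force().round(2),robot.read_moment().round(3),round(robot.read_gripper_width(),4),flush=True)
s=[.5079,.1223]
for z in (.1455,.1465,.1475,.1485,.1475,.1465,.1455,.1445):
    g=robot.move_l([*s,z],v=.03);P((z,g))
    if abs(robot.read_contact_force()[2])>22: break
E
```

```text
(0.1455, False) 18.54 [0.5079 0.1222 0.1458] [ 1.9  -0.57 -0.6 ] [-0.112 -0.449 -0.005] 0.0141
(0.1465, False) 18.79 [0.5079 0.1223 0.1465] [ 2.17  1.17 -1.01] [ 0.037 -0.381  0.04 ] 0.0142
(0.1475, False) 19.04 [0.5078 0.1224 0.1474] [ 1.52  0.23 -1.81] [ 0.156 -0.456  0.002] 0.0144
(0.1485, False) 19.29 [0.5078 0.1224 0.1485] [ 2.88  0.55 -2.87] [ 0.187 -0.418  0.005] 0.0144
(0.1475, False) 19.54 [0.5078 0.1223 0.1474] [ 2.08  0.48 -1.88] [ 0.188 -0.46   0.049] 0.0141
(0.1465, False) 19.79 [0.5079 0.1222 0.1464] [ 2.3  -0.14 -1.91] [ 0.035 -0.487 -0.001] 0.0144
(0.1455, False) 20.04 [0.5079 0.1222 0.1455] [ 1.41 -0.73 -1.57] [-0.092 -0.46  -0.004] 0.0139
(0.1445, False) 20.29 [0.5079 0.1223 0.1444] [ 1.82  0.25 -1.31] [-0.061 -0.457  0.043] 0.0143
```

```bash
python3 - <<'E'
from h import *
from workcell import robot
s=[.5079,.1223]
for z in (.1440,.1436,.1432,.1428,.1424,.1420,.1414,.1406,.1398,.1392):
    g=robot.move_l([*s,z],v=.02);print(z,robot.read_tool_pos()[2].round(4),robot.read_contact_force().round(2),robot.read_moment().round(2),round(robot.read_time_s(),2))
    if abs(robot.read_contact_force()[2])>22: break
E
```

```text
0.144 0.1439 [ 2.45  0.26 -2.19] [-0.05 -0.54  0.08] 20.54
0.1436 0.1434 [ 2.58  0.27 -2.75] [ 0.01 -0.61  0.01] 20.79
0.1432 0.1431 [ 2.06  0.55 -2.68] [ 0.04 -0.59  0.04] 21.04
0.1428 0.1428 [ 1.88  0.82 -1.66] [-0.02 -0.55 -0.04] 21.29
0.1424 0.1424 [ 2.61  0.2  -2.51] [ 0.09 -0.55  0.02] 21.54
0.142 0.142 [ 2.58  0.17 -2.82] [ 0.09 -0.52  0.04] 21.79
0.1414 0.1417 [ 1.24 -0.62  2.59] [ 0.03 -0.18  0.03] 22.04
0.1406 0.1417 [-1.38 -0.7   8.06] [-0.08  0.33  0.01] 22.29
0.1398 0.1417 [-3.73 -0.29 13.66] [-0.2   0.86  0.05] 22.54
0.1392 0.1417 [-5.11 -1.11 18.49] [-0.29  1.17  0.09] 22.79
```

```bash
python3 - <<'E'
from h import *
from workcell import robot
import pickle
P=lambda s:print(s,robot.read_time_s().__round__(2),robot.read_tool_pos().round(4),robot.read_contact_force().round(2),robot.read_moment().round(3),round(robot.read_gripper_width(),4),flush=True)
s=[.5079,.1223]
robot.move_l([*s,.1418],v=.02);P("relax")
robot.command_gripper(.036);P("open")
robot.move_l([*s,.20],v=.15);P("up")
robot.movep([.45,-.03,.24],ori(.32+np.pi/2))
F={c:robot.grab_frame(c) for c in("side","top")};pickle.dump(F,open("f3.pkl","wb"))
cv2.imwrite("pics/s8.png",cv2.resize(F["side"]["img"][160:250,215:315],None,fx=6,fy=6,interpolation=cv2.INTER_CUBIC)[:,:,::-1])
cv2.imwrite("pics/t8.png",cv2.resize(F["top"]["img"][200:260,180:290],None,fx=7,fy=7,interpolation=cv2.INTER_CUBIC)[:,:,::-1])
print(robot.read_time_s())
E
```

```text
relax 23.07 [0.508  0.1223 0.1417] [ 1.13 -0.34  2.01] [ 0.035 -0.231  0.082] 0.0142
open 23.42 [0.5076 0.1223 0.1415] [ 0.44  0.77 -0.34] [-0.024  0.024 -0.049] 0.036
up 23.96 [0.5078 0.1223 0.1996] [-0.09  0.06  0.01] [-0.035 -0.     0.003] 0.0361
24.7667
```

View pics/s8.png

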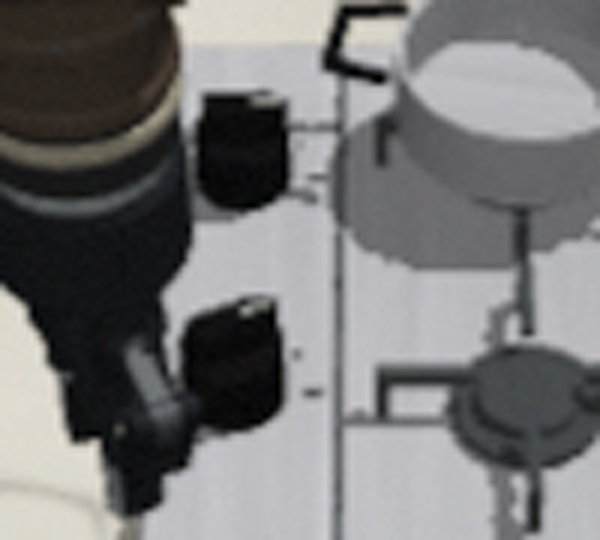

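View pics/t8.png

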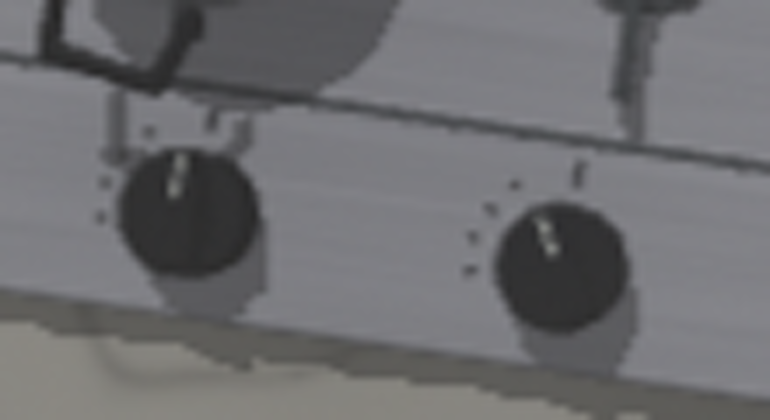

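```bash
python3 - <<'E'
from loc import *
import pickle
F=pickle.load(open("f3.pkl","rb"))
K=[("top",(245,224,30,26),(261,241)),("side",(244,206,24,28),(254,222))]
O=[("top",(190,215,34,28),(207,235)),("side",(243,168,28,32),(255,187))]
for thr in(66,72):
  for z in (.03,.033,.036,.042):
    a=fitknob(F,K[:1],[.508,.122],z,[.3],thr);b=fitknob(F,K[1:],[.505,.124],z,[.3],thr);print("K",thr,z,a[0],a[1],b[0],b[1])
  a=fitknob(F,O[:1],[.527,.26],.03,[-.15],thr);b=fitknob(F,O[1:],[.525,.262],.03,[-.15],thr);print("O",thr,a[0],a[1],b[0],b[1])
E
```

```text
K 66 0.03 [0.5064 0.1221 0.6118] 27.8 [0.5019 0.12   0.2491] 32.3
K 66 0.033 [0.5062 0.1216 0.5077] 28.9 [0.5019 0.117  0.2731] 30.9
K 66 0.036 [0.506  0.1217 0.4755] 29.9 [0.5017 0.1145 0.2817] 30.2
K 66 0.042 [0.5061 0.1215 0.4099] 32.3 [0.5014 0.1088 1.1274] 47.3
O 66 [ 0.5282  0.2605 -0.091 ] 22.2 [ 0.5194  0.2606 -0.1901] 92.3
K 72 0.03 [0.5072 0.1224 0.4779] 19.8 [0.5018 0.1198 0.2836] 31.3
K 72 0.033 [0.5069 0.1223 0.424 ] 20.8 [0.5019 0.117  0.2761] 30.1
K 72 0.036 [0.507  0.1221 0.6625] 21.8 [0.5017 0.1146 0.2406] 29.0
K 72 0.042 [0.5069 0.1221 0.3589] 23.7 [0.5012 0.1089 0.2626] 27.0
O 72 [ 0.5288  0.2608 -0.0777] 22.3 [ 0.5194  0.2604 -0.1981] 95.2
```

```bash
python3 - <<'E'
from loc import *
from workcell import robot
import pickle
robot.movep([.40,-.10,.28],ori(.32+np.pi/2))
F={c:robot.grab_frame(c) for c in("side","top")};pickle.dump(F,open("f4.pkl","wb"))
cv2.imwrite("pics/s9.png",cv2.resize(F["side"]["img"][160:250,215:315],None,fx=6,fy=6,interpolation=cv2.INTER_CUBIC)[:,:,::-1])
print(robot.read_time_s())
K=[("top",(245,224,30,26),(261,241)),("side",(238,204,30,34),(254,222))]
O=[("top",(190,215,34,28),(207,235)),("side",(240,168,30,32),(255,187))]
for thr in(66,76):
  for z in (.03,.033,.036):
    b=fitknob(F,K[1:],[.505,.124],z,[.3],thr);print("K",thr,z,b)
  b=fitknob(F,O[1:],[.525,.262],.03,[-.15],thr);print("O",thr,b)
E
```

```text
25.3333
K 66 0.03 (array([0.5049, 0.1237, 0.2399]), np.float64(17.7), [np.float64(313.0)])
K 66 0.033 (array([0.5047, 0.1213, 0.3475]), np.float64(20.3), [np.float64(313.0)])
K 66 0.036 (array([0.5046, 0.1183, 0.254 ]), np.float64(21.4), [np.float64(313.0)])
O 66 (array([ 0.5251,  0.2626, -0.3303]), np.float64(37.7), [np.float64(254.0)])
K 76 0.03 (array([0.5045, 0.1237, 0.239 ]), np.float64(15.6), [np.float64(316.0)])
K 76 0.033 (array([0.5045, 0.1203, 0.3172]), np.float64(17.5), [np.float64(316.0)])
K 76 0.036 (array([0.5045, 0.1181, 0.3727]), np.float64(19.9), [np.float64(316.0)])
O 76 (array([ 0.525 ,  0.2622, -0.1704]), np.float64(23.9), [np.float64(271.0)])
```

View pics/s9.png

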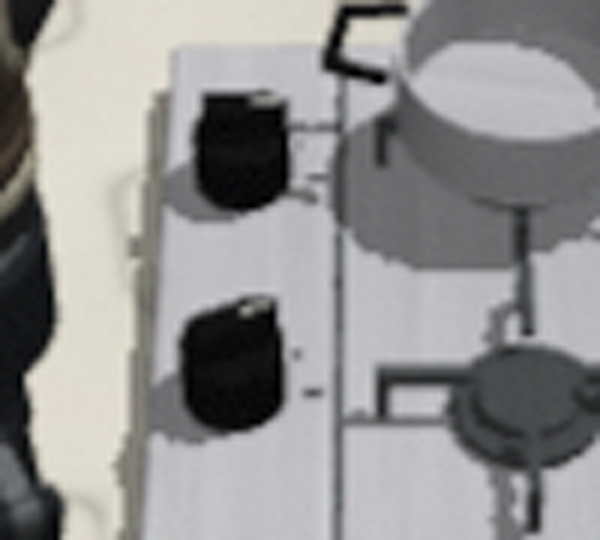

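```bash
python3 - <<'E'
from h import *
from workcell import robot
P=lambda s:print(s,robot.read_time_s().__round__(2),robot.read_tool_pos().round(4),robot.read_contact_force().round(2),robot.read_moment().round(3),round(robot.read_gripper_width(),4),flush=True)
s=[.5079,.1223]
robot.movep([*s,.20],ori(.32+np.pi/2))
print(robot.move_l([*s,.1425],v=.1,guard=6));P("down")
robot.command_gripper(0);P("grip")
# firm final push, <=20 N, to confirm seating
for z in (.1412,.1404,.1396,.1390):
    robot.move_l([*s,z],v=.02);F=robot.read_contact_force()
    print(z,robot.read_tool_pos()[2].round(4),F.round(1))
    if F[2]>16: break
robot.move_l([*s,.1415],v=.02);P("relax")
n=.32
while n>-.30:
    n-=.08
    robot.movep([*s,.1415],ori(n+np.pi/2));m=robot.read_moment();print(round(n,2),round(robot.read_time_s(),2),m.round(3),robot.read_contact_force().round(1))
    if abs(m[2])>.35: break
E
```

```text
False
down 27.07 [0.5082 0.122  0.1431] [ 0.18 -0.75  0.32] [ 0.034 -0.009 -0.035] 0.0359
grip 27.39 [0.5085 0.1225 0.1436] [-0.89 -0.77  6.38] [-0.068  0.101  0.059] 0.0143
0.1412 0.1436 [-4.2 -0.2 15.1]
0.1404 0.1436 [-6.7 -1.8 19.8]
relax 28.14 [0.5085 0.1225 0.1436] [-3.18 -0.59 13.2 ] [-0.22   0.688 -0.028] 0.014
0.24 28.39 [-0.263  0.466 -0.175] [-0.7 -1.  12.3]
0.16 28.64 [-0.373  0.226 -0.022] [-1.5 -1.5 11.1]
0.08 28.89 [-0.463  0.246 -0.038] [-1.8 -2.8 11.9]
-0.0 29.14 [-0.525  0.333  0.022] [-1.1 -3.1 10.6]
-0.08 29.39 [-0.573  0.275  0.017] [-1.5 -2.7 12.2]
-0.16 29.64 [-0.734  0.305  0.041] [-1.1 -2.9 11.3]
-0.24 29.89 [-0.706  0.29   0.064] [-1.1 -3.3 11.5]
-0.32 30.14 [-0.815  0.281  0.037] [-1.7 -3.9 11.9]
```

```bash
python3 - <<'E'
from h import *
from workcell import robot
s=[.5079,.1223]
print(R.from_rotvec(robot.read_tcp_rot()).as_matrix().round(3).tolist())
robot.command_gripper(.04)
robot.move_l([*s,.20],v=.2)
robot.movep([.40,-.10,.28],ori(.1+np.pi/2))
F={c:robot.grab_frame(c) for c in("side","top")}
import pickle;pickle.dump(F,open("f5.pkl","wb"))
cv2.imwrite("pics/s10.png",cv2.resize(F["side"]["img"][160:250,215:315],None,fx=6,fy=6,interpolation=cv2.INTER_CUBIC)[:,:,::-1])
cv2.imwrite("pics/t10.png",cv2.resize(F["top"]["img"][200:260,180:290],None,fx=7,fy=7,interpolation=cv2.INTER_CUBIC)[:,:,::-1])
print(robot.read_time_s())
E
```

```text
[[0.004, 0.315, 0.949], [-0.001, 0.949, -0.315], [-1.0, 0.0, 0.004]]
32.0667
```

View pics/s10.png

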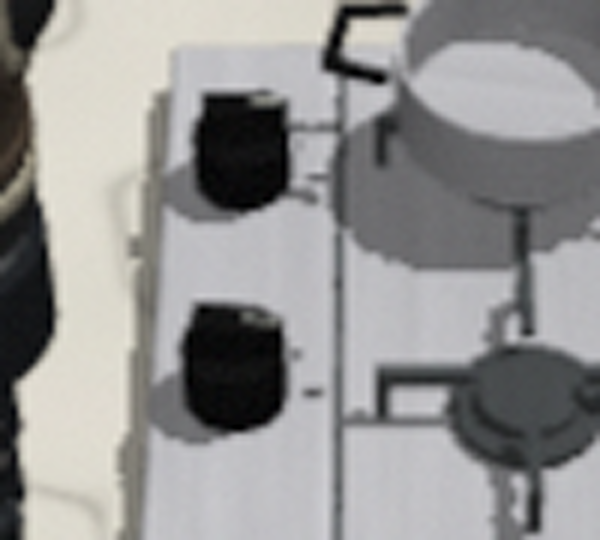

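View pics/t10.png

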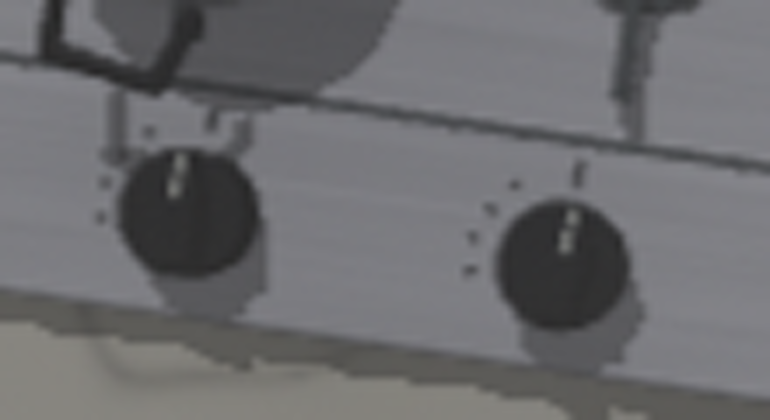

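```bash
python3 - <<'E'
from loc import *
import pickle
F=pickle.load(open("f5.pkl","rb"));F4=pickle.load(open("f4.pkl","rb"))
def line(f,roi,base,z):
    x,y,w,h=roi; W=np.clip(f["img"][y:y+h,x:x+w].max(2).astype(float)-base,0,None)
    v,u=np.mgrid[0:h,0:w]; k=W>0
    P=np.array([pix2plane(f,(a+x,b+y),z)[:2] for a,b in zip(u[k],v[k])]);w=W[k]
    m=np.average(P,axis=0,weights=w);e=np.linalg.eigh(np.cov(P.T,aweights=w))[1][:,1];e*=np.sign(e[0])
    return m.round(4),np.arctan2(e[1],e[0]).round(3)
print(F["top"]["img"][226:238,255:268].max(2))
print("K5",line(F["top"],(258,229,6,8),52,.082)); print("O5",line(F["top"],(203,222,5,7),52,.082))
K=[("top",(245,224,30,26),(261,243)),("side",(238,204,30,34),(254,222))]
O=[("top",(190,215,34,28),(207,237)),("side",(240,168,30,32),(255,187))]
for n,FF in(("4",F4),("5",F)):
  for z in(.03,.033):
    print(n,z,fitknob(FF,K[1:],[.505,.124],z,[-.1],70),fitknob(FF,K[:1],[.507,.122],z,[-.1],70))
print(fitknob(F,O[1:],[.525,.262],.03,[-.15],70),fitknob(F,O[:1],[.528,.261],.03,[-.15],70))
E
```

```text
[[128 128 129 129 129 130 116  92 115 130 129 129 129]
 [128 128 128 127 127 128 126 124 127 129 130 130 130]
 [128 128 117 101  94  94 105 110 122 128 129 129 129]
 [110  82  68  62  58  59  71  69  76 102 122 128 128]
 [ 69  54  50  50  50  50 100  84  51  61  75 115 129]
 [ 51  50  51  50  50  62 109  89  48  50  52  72 116]
 [ 49  50  50  50  50  64  79  66  48  49  50  52  70]
 [ 50  50  50  50  50 101  92  59  48  48  49  50  51]
 [ 50  49  50  51  51 106  90  52  49  50  51  51  50]
 [ 50  50  50  50  61 108  89  50  48  47  49  51  51]
 [ 50  51  50  51  54  66  60  51  49  47  49  50  51]
 [ 50  50  51  51  50  50  50  49  48  47  49  51  50]]
K5 (array([0.5218, 0.1184]), np.float64(-0.217))
O5 (array([0.5411, 0.2592]), np.float64(-0.216))
4 0.03 (array([0.5045, 0.1234, 0.228 ]), np.float64(17.0), [np.float64(314.0)]) (array([ 0.5069,  0.1227, -0.1936]), np.float64(20.7), [np.float64(272.0)])
4 0.033 (array([0.5045, 0.1212, 0.2075]), np.float64(18.6), [np.float64(314.0)]) (array([0.5069, 0.1221, 0.1698]), np.float64(21.5), [np.float64(272.0)])
5 0.03 (array([ 0.5061,  0.1228, -0.2923]), np.float64(20.3), [np.float64(308.0)]) (array([0.5084, 0.122 , 0.0379]), np.float64(11.6), [np.float64(265.0)])
5 0.033 (array([ 0.5058,  0.1202, -0.3057]), np.float64(21.8), [np.float64(308.0)]) (array([0.5083, 0.1219, 0.1251]), np.float64(12.4), [np.float64(265.0)])
(array([ 0.5252,  0.2631, -0.3603]), np.float64(31.9), [np.float64(261.0)]) (array([0.5281, 0.2612, 0.0282]), np.float64(23.4), [np.float64(297.0)])
```

```bash
python3 - <<'E'
from h import *
from workcell import robot
P=lambda s:print(s,robot.read_time_s().__round__(2),robot.read_tool_pos().round(4),robot.read_contact_force().round(2),robot.read_moment().round(3),robot.read_tau().round(2)[5],round(robot.read_gripper_width(),4),flush=True)
s=[.5082,.1222]
robot.movep([*s,.18],ori(-.2+np.pi/2));P("hover")
print(robot.move_l([*s,.1425],v=.1,guard=6));P("down")
robot.command_gripper(0);P("grip")
for n in (-.14,-.08,-.02,.04,-.02,-.08,-.14,-.20,-.25,-.3,-.35):
    robot.movep([*s,.1430],ori(n+np.pi/2));P(n)
    if abs(robot.read_moment()[2])>.5: break
E
```

```text
hover 33.11 [0.5081 0.1221 0.1801] [-0.65  0.53  0.68] [0.014 0.009 0.074] 0.01 0.04
False
down 33.63 [0.5083 0.1216 0.1429] [-0.64  0.3   1.05] [-0.004  0.04  -0.043] -0.0 0.0397
grip 33.98 [0.5088 0.1222 0.1436] [-1.26 -1.22  5.52] [-0.267  0.174 -0.039] -0.01 0.0139
-0.14 34.23 [0.5086 0.1223 0.1437] [-1.15 -1.24  5.95] [-0.19   0.132  0.05 ] -0.06 0.0143
-0.08 34.48 [0.5086 0.1224 0.1436] [ 0.37 -0.9   5.72] [-0.117  0.055  0.052] -0.01 0.0144
-0.02 34.73 [0.5086 0.1224 0.1436] [ 0.49 -0.35  5.34] [-0.081  0.066  0.037] -0.01 0.0139
0.04 34.98 [0.5086 0.1224 0.1436] [0.63 0.42 4.93] [-0.063 -0.018  0.049] -0.01 0.0142
-0.02 35.23 [0.5087 0.1224 0.1436] [-1.11  0.7   5.55] [-0.043  0.011 -0.04 ] 0.01 0.0141
-0.08 35.48 [0.5087 0.1224 0.1436] [0.78 0.52 5.04] [-0.09   0.028 -0.054] 0.01 0.0142
-0.14 35.73 [0.5086 0.1224 0.1436] [-0.01 -0.66  5.91] [-0.076  0.034 -0.049] 0.01 0.0144
-0.2 35.98 [0.5087 0.1223 0.1436] [-0.16 -0.95  5.84] [-0.124  0.077 -0.05 ] 0.01 0.0139
-0.25 36.23 [0.5088 0.1222 0.1437] [ 0.87 -1.04  6.02] [-0.277 -0.112  0.006] 0.02 0.0141
-0.3 36.48 [0.5088 0.122  0.1436] [ 1.3  -2.21  4.63] [-0.469 -0.159  0.032] 0.09 0.0142
-0.35 36.73 [0.5088 0.1219 0.1436] [ 0.89 -3.21  4.64] [-0.569 -0.159  0.087] 0.12 0.0143
```

```bash
python3 - <<'E'
from h import *
from workcell import robot
P=lambda s:print(s,robot.read_time_s().__round__(2),robot.read_tool_pos().round(4),robot.read_contact_force().round(2),robot.read_moment().round(3),robot.read_tau().round(2)[5],flush=True)
s=[.5085,.1222]
robot.movep([*s,.1434],ori(-.16+np.pi/2));P("back")
for z in (.1440,.1444,.1448,.1452,.1456):
    robot.move_l([*s,z],v=.02);P(z)
    if robot.read_contact_force()[2]<-7.5: break
E
```

```text
back 37.02 [0.5087 0.1223 0.1436] [ 0.61 -0.57  4.02] [-0.14  -0.029  0.051] -0.16
0.144 37.27 [0.5082 0.1222 0.1437] [ 0.01  0.75 -0.6 ] [ 0.012 -0.003 -0.012] 0.02
0.1444 37.52 [0.5082 0.1221 0.1439] [ 0.1  -0.23 -1.77] [-0.004 -0.111 -0.009] 0.01
0.1448 37.77 [0.5083 0.1221 0.1445] [ 0.58  0.4  -2.33] [-0.044  0.06  -0.011] 0.0
0.1452 38.02 [0.5083 0.1221 0.1451] [ 0.69 -0.58 -3.15] [-0.045 -0.01  -0.025] -0.0
0.1456 38.27 [0.5084 0.1222 0.1456] [-0.55 -0.53 -2.83] [-0.067  0.147  0.018] -0.0
```

```bash
python3 - <<'E'
from h import *
from workcell import robot
P=lambda s:print(s,robot.read_time_s().__round__(2),robot.read_tool_pos().round(4),robot.read_contact_force().round(2),robot.read_moment().round(3),robot.read_tau().round(2)[5],flush=True)
s=[.5084,.1222]
robot.move_l([*s,.215],v=.15);P("up")
f=robot.grab_frame("side")
import pickle;pickle.dump(f,open("f6.pkl","wb"))
cv2.imwrite("pics/s11.png",cv2.resize(f["img"][180:240,225:305],None,fx=9,fy=9,interpolation=cv2.INTER_CUBIC)[:,:,::-1])
E
```

```text
up 38.89 [0.5083 0.1222 0.2146] [-0.13 -0.1  -3.21] [-0.019  0.013 -0.009] -0.0
```

View pics/s11.png

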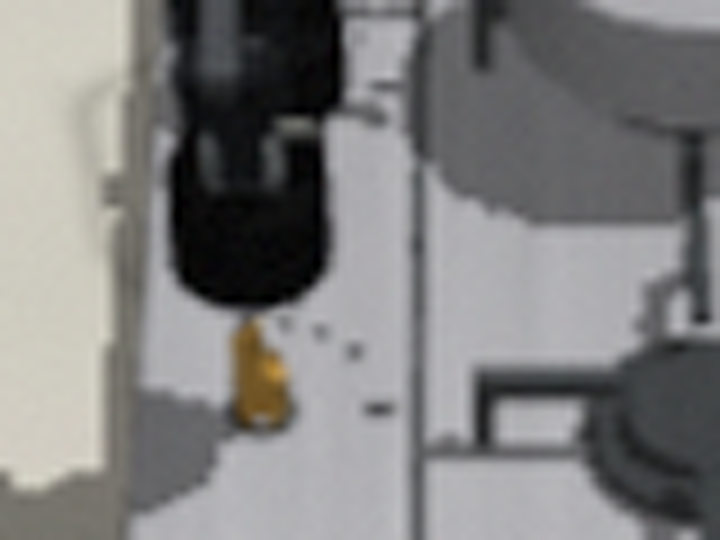

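```bash
python3 - <<'E'
from h import *
import pickle
f=pickle.load(open("f6.pkl","rb"))
x,y,w,h=roi=(236,199,34,22)
g=f["img"][y:y+h,x:x+w].max(2).astype(int)
m=(g<75).astype(np.uint8)
n,l,st,_=cv2.connectedComponentsWithStats(m,connectivity=4);m=(l==1+np.argmax(st[1:,4])).astype(float)
for z0 in (.095,.101,.104,.107,.113):
    c=lambda p:((render(roi,[proj(f,rz(SK,p[0],p[1],z0,0))])-m)**2).sum()
    s=minimize(c,[.5064,.123],method="Nelder-Mead",options=dict(initial_simplex=[[.5064,.123],[.512,.123],[.5064,.129]]))
    print(z0,s.x.round(4),round(s.fun,1),m.sum())
# stem D angle now, side
def stem(f,roi):
    x,y,w,h=roi; g=f["img"][y:y+h,x:x+w].astype(float)
    ms=np.clip((g[:,:,0]-g[:,:,2])/(g[:,:,0]+1)/.6,0,1)
    z=[np.r_[circ(.008,.030),circ(.008,.050)]]
    d=circ(.008,.05).copy(); d[:,0]=np.minimum(d[:,0],.001); d2=d.copy(); d2[:,2]=.062
    z.append(np.r_[d,d2])
    for t in np.arange(-.6,1.4,.2):
        c=lambda q:((render(roi,[proj(f,rz(P,q[0],q[1],0,t)) for P in z])-ms)**2).sum()
        s=minimize(c,[.505,.124],method="Nelder-Mead",options=dict(initial_simplex=[[.505,.124],[.51,.124],[.505,.129]]))
        print(round(t,1),s.x.round(4),round(s.fun,2))
stem(f,(244,214,22,18))
E
```

```text
0.095 [0.5059 0.1307] 8.3 246.0
0.101 [0.5054 0.1256] 9.4 246.0
0.104 [0.5053 0.1226] 10.1 246.0
0.107 [0.5052 0.1198] 10.6 246.0
0.113 [0.5048 0.1143] 12.2 246.0
-0.6 [0.5051 0.1243] 5.37
-0.4 [0.505  0.1242] 4.25
-0.2 [0.5051 0.1242] 3.2
0.0 [0.5053 0.1242] 2.98
0.2 [0.5054 0.1246] 3.01
0.4 [0.5053 0.1246] 3.35
0.6 [0.5054 0.1246] 3.68
0.8 [0.5055 0.1247] 4.29
1.0 [0.5051 0.1245] 5.07
1.2 [0.5051 0.1247] 5.65
```

```bash
python3 - <<'E'
from h import *
from workcell import robot
P=lambda s:print(s,robot.read_time_s().__round__(2),robot.read_tool_pos().round(4),robot.read_contact_force().round(2),robot.read_moment().round(3),robot.read_tau().round(2)[5],flush=True)
s=[.5084,.1222]
print(robot.move_l([*s,.1575],v=.15,guard=6));P("at")
g=robot.move_l([*s,.1525],v=.03,guard=5);P(("ins",g))
if not g:
    for n in (0.,.16,.32):
        robot.movep([*s,.1525],ori(n+np.pi/2));P(n)
    z=.1525
    while z>.1420:
        z-=.0005
        robot.move_l([*s,z],v=.03);F=robot.read_contact_force();M=robot.read_moment()
        print(round(z,4),robot.read_tool_pos()[2].round(4),F.round(1),M.round(2))
        if F[2]>14: break
print(robot.read_time_s())
E
```

```text
True
at 39.42 [0.508  0.1218 0.1529] [ 2.87 -1.12 -1.88] [ 0.009 -0.729 -0.028] 0.02
('ins', False) 39.67 [0.5084 0.1222 0.1522] [ 2.56 -0.16 -2.05] [ 0.029 -0.376  0.051] 0.01
0.0 39.94 [0.5083 0.1221 0.1522] [ 1.85 -0.54 -3.62] [-0.124 -0.494 -0.004] -0.26
0.16 40.22 [0.5087 0.1221 0.1524] [ 5.35 -1.26 -4.52] [-0.194 -1.051 -0.024] -0.29
0.32 40.49 [0.5088 0.1222 0.1524] [ 5.79 -0.58 -5.14] [-0.114 -1.136 -0.119] -0.25
0.152 0.1523 [ 4.9 -0.7 -1.4] [-0.15 -1.07 -0.15]
0.1515 0.1522 [ 4.4 -1.8  3.2] [-0.25 -0.91 -0.12]
0.151 0.1518 [3.8 0.1 5.2] [-0.2  -0.87 -0.11]
0.1505 0.1512 [3.9 0.2 4.3] [-0.15 -0.81 -0.15]
0.15 0.1509 [ 4.  -0.6  7.1] [-0.25 -0.7  -0.11]
0.1495 0.1505 [3.1 0.2 7.1] [-0.17 -0.72 -0.14]
0.149 0.1501 [ 3.2 -1.9  7.2] [-0.18 -0.62 -0.17]
0.1485 0.1491 [ 4.5 -2.   5.6] [-0.21 -0.97 -0.14]
0.148 0.1483 [ 6.2 -0.3  4.1] [-0.06 -1.09 -0.15]
0.1475 0.1477 [5.8 0.3 3.9] [-0.14 -1.11 -0.18]
0.147 0.1474 [ 5.  -0.3  4.6] [-0.17 -0.99 -0.19]
0.1465 0.147 [ 4.3 -0.6  5.7] [-0.14 -0.95 -0.12]
0.146 0.1465 [ 5.4 -0.4  5.6] [-0.18 -1.01 -0.17]
0.1455 0.1458 [ 5.1 -0.8  4.6] [-0.2  -1.11 -0.07]
0.145 0.1451 [ 5.2 -0.   3.4] [-0.12 -1.19 -0.17]
0.1445 0.1446 [ 5.4 -0.2  3. ] [-0.05 -1.22 -0.16]
0.144 0.1441 [ 5.7 -0.   3.8] [-0.08 -1.2  -0.07]
0.1435 0.1437 [ 5.5 -0.6  4.4] [-0.09 -1.1  -0.11]
0.143 0.1436 [ 4.  -0.4  7.3] [-0.22 -0.86 -0.13]
0.1425 0.1436 [ 2.9 -1.3 10.9] [-0.23 -0.53 -0.13]
0.142 0.1436 [ 1.  -2.1 14.4] [-0.37 -0.28 -0.15]
45.7417
```

```bash
python3 - <<'E'
from h import *
from workcell import robot
P=lambda s:print(s,robot.read_time_s().__round__(2),robot.read_tool_pos().round(4),robot.read_contact_force().round(2),robot.read_moment().round(3),robot.read_tau().round(2)[5],flush=True)
s=[.5086,.1222]
robot.move_l([*s,.1414],v=.03);P("push")
robot.move_l([*s,.1430],v=.03);P("relax")
for n in (.2,.08,-.04,-.147,-.22,-.27,-.31):
    robot.movep([*s,.1430],ori(n+np.pi/2));P(n)
    if robot.read_tau()[5]>.6: break
E
```

```text
push 45.99 [0.5088 0.1223 0.1436] [-1.28 -2.27 18.58] [-0.406  0.247 -0.104] -0.13
relax 46.24 [0.5088 0.1223 0.1436] [ 3.57 -1.12  9.23] [-0.193 -0.726 -0.2  ] -0.14
0.2 46.49 [0.5085 0.1224 0.1436] [ 1.28 -0.89  9.14] [-0.071 -0.392 -0.032] 0.04
0.08 46.74 [0.5083 0.1224 0.1436] [ 0.48 -0.74 10.65] [ 0.009 -0.255 -0.149] 0.04
-0.04 46.99 [0.5085 0.1225 0.1436] [ 1.4  -0.48  9.08] [-0.042 -0.366 -0.071] 0.06
-0.147 47.24 [0.5088 0.1221 0.1436] [ 3.07 -2.6   9.22] [-0.425 -0.663 -0.027] 0.1
-0.22 47.49 [0.5088 0.122  0.1436] [ 3.38 -1.34  8.2 ] [-0.463 -0.714  0.082] 0.11
-0.27 47.74 [0.5089 0.122  0.1436] [ 2.92 -1.52  7.85] [-0.557 -0.775  0.069] 0.11
-0.31 47.99 [0.5089 0.1219 0.1436] [ 4.16 -3.02  7.43] [-0.55  -0.692  0.091] 0.1
```

```bash
python3 - <<'E'
from loc import *
from workcell import robot
import pickle
P=lambda s:print(s,robot.read_time_s().__round__(2),robot.read_tool_pos().round(4),robot.read_contact_force().round(2),robot.read_moment().round(3),robot.read_tau().round(2)[5],flush=True)
s=[.5086,.1222]
robot.movep([*s,.1434],ori(-.147+np.pi/2));P("off")
robot.command_gripper(.04);P("open")
robot.move_l([*s,.20],v=.2)
robot.movep([.40,-.10,.28],ori(.1+np.pi/2))
F={c:robot.grab_frame(c) for c in("side","top")}
pickle.dump(F,open("f7.pkl","wb"))
cv2.imwrite("pics/s12.png",cv2.resize(F["side"]["img"][160:250,215:315],None,fx=6,fy=6,interpolation=cv2.INTER_CUBIC)[:,:,::-1])
cv2.imwrite("pics/t12.png",cv2.resize(F["top"]["img"][200:260,180:290],None,fx=7,fy=7,interpolation=cv2.INTER_CUBIC)[:,:,::-1])
print(robot.read_time_s())
def line(f,roi,base,z):
    x,y,w,h=roi; W=np.clip(f["img"][y:y+h,x:x+w].max(2).astype(float)-base,0,None)
    v,u=np.mgrid[0:h,0:w]; k=W>0
    P=np.array([pix2plane(f,(a+x,b+y),z)[:2] for a,b in zip(u[k],v[k])]);w=W[k]
    m=np.average(P,axis=0,weights=w);e=np.linalg.eigh(np.cov(P.T,aweights=w))[1][:,1];e*=np.sign(e[0])
    return m.round(4),np.arctan2(e[1],e[0]).round(3)
print(F["top"]["img"][226:238,255:268].max(2))
print("K",line(F["top"],(258,230,6,8),54,.082)); print("O",line(F["top"],(203,222,5,7),54,.082))
K=[("top",(245,224,30,26),(261,243)),("side",(238,204,30,34),(254,222))]
for z in(.03,.036): print(z,fitknob(F,K[1:],[.505,.124],z,[-.1],70),fitknob(F,K[:1],[.507,.122],z,[-.1],70))
E
```

```text
off 48.27 [0.5083 0.1222 0.1436] [ 2.24 -1.48  7.55] [-0.227 -0.458  0.083] -0.03
open 48.64 [0.5078 0.1222 0.1426] [ 0.38 -0.01  0.16] [0.016 0.02  0.014] -0.0
50.1917
[[128 128 129 129 130 130 116  92 115 129 129 129 129]
 [127 128 127 127 128 128 126 123 127 130 130 130 131]
 [128 128 128 117 110 110 109 122 128 129 128 129 129]
 [110  94  83  69  66  74  70  76  90 117 128 127 127]
 [ 76  59  53  50  50 100  84  51  56  69  86 118 129]
 [ 53  50  50  50  50 106  89  49  50  50  56  84 120]
 [ 50  50  50  50  61 109  88  49  49  50  51  56  78]
 [ 51  50  50  51  63  82  67  50  49  49  50  51  53]
 [ 50  50  51  50  80  80  59  50  50  49  51  51  51]
 [ 51  50  50  50 102  93  59  49  50  50  50  50  51]
 [ 49  49  50  50  65  62  52  49  47  49  49  50  50]
 [ 51  50  50  51  51  50  50  50  48  49  51  50  50]]
K (array([0.521 , 0.1204]), np.float64(-0.218))
O (array([0.5411, 0.2592]), np.float64(-0.22))
0.03 (array([ 0.5048,  0.1237, -0.2128]), np.float64(18.8), [np.float64(309.0)]) (array([ 0.5076,  0.1225, -0.022 ]), np.float64(18.5), [np.float64(266.0)])
0.036 (array([ 0.5047,  0.1186, -0.238 ]), np.float64(22.2), [np.float64(309.0)]) (array([0.5077, 0.122 , 0.231 ]), np.float64(20.8), [np.float64(266.0)])
```

View pics/s12.png

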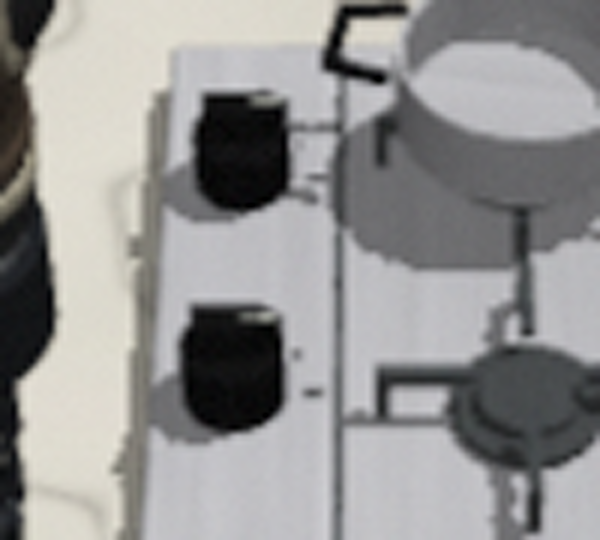

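View pics/t12.png

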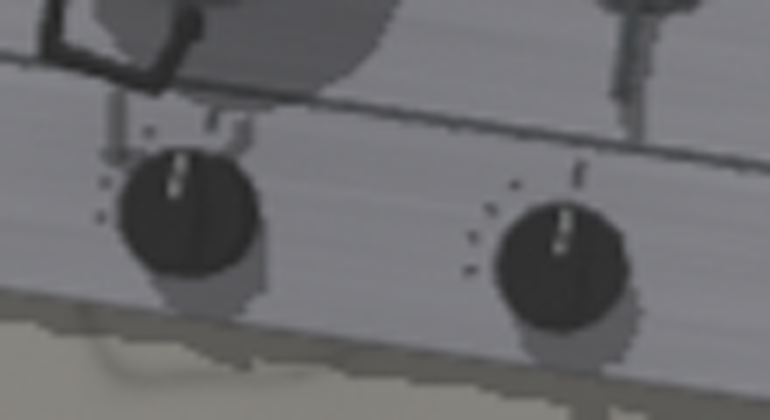

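```bash
python3 - <<'E'
from workcell import robot
print(robot.read_time_s(),robot.read_contact_force().round(2)); robot.job_done()
E
```

```text
50.1917 [-0.73  0.68 -0.63]
the job is handed in; nothing more can be done
```

The knob is on the stem at panel level, turned clockwise to off and released. I handed the job in at 50.2 s of the 72 s allowed. It went on in two attempts, and I'm less sure it snapped home than that it sits at the right height and angle.

**How it went:**
- **First attempt:** I centred the knob, gripped its bar and felt for the flat with about 4–8 N on the tip. It dropped in about 0.43 rad counterclockwise of off. I pushed it to a hard stop at panel height, with up to 25 N. I felt no spring-ball bump, and in two gentle pull tests it lifted freely. I had also already turned it towards off by the second test.
- **Second attempt:** I took the knob off and put it back on. I turned the stem back counterclockwise by about 0.45 rad and pressed down in 0.5 mm steps. This time there was a resistance peak of about 9.5 N, 6.4 mm above the stop. I pushed on to the stop with about 21 N, turned it clockwise past off, then came back to off and let go.

**Last checks, from the final pictures:**
- **Height:** the knob's height matches the other knob's, with its underside at the panel to within about 1.5 mm.
- **Direction:** the pointer line is parallel to the other knob's (-0.218 against -0.220 rad in the same picture).
- **Clearance:** the gripper is away from everything. I saw nothing else moved in the pictures, but did not measure it.

**What disagreed:**
- **Snap:** I did not repeat the pull test after the second push, so the snap rests on the force peak and the final height.
- **Clockwise stop:** turning resistance stayed around 0.1 N m, below the stated 0.16 N m. I felt no sharp stop, even with the gripper turned 0.16 rad past off.
- **Order:** the stem was turned once before the snap was confirmed, which is why I turned it back and redid the steps in order.

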